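Set up the LED candle holder

ROBOT

A 7-joint arm with a two-finger parallel gripper is mounted at the origin on the work surface. World frame = base frame: x ahead of the robot, y to its left, z up, the work surface at z = 0. Lengths are in m, angles in rad, forces in N, time in s.
With the tool pointing down it reaches from about 0.425 to 0.925 m from the base axis. Payload 6.8 kg.
Tool frame: the origin (TCP) lies midway between the tips of the shut fingers; the grasp point (between the pads) lies 19 mm behind it (r.grip_point_offset is the distance from the TCP to the grasp point, in m); z points along the fingers, y is the direction in which the jaws open and shut (so a half turn about z gives the same grasp; the last joint's range is limited). The gripper opens to 85 mm and grips with 20 to 120 N. Pads are 22 mm wide; open, the fingers measure 114 mm over their backs; the gripper's body (76 mm by 85 mm) begins 54 mm behind the grasp point. The pads swing forward as they close: fully open they stand 13 mm farther back than shut.
Start: joints at [-1.281, 0.477, 0.022, 1.555, -0.011, 1.109, -0.083], TCP at [0.261, 0.622, 0.231] pointing down, gripper open.
Joint ranges: [-2.96, 2.96], [-0.34, 2.1], [-1.41, 1.46], [0.24, 2.44], [-1.37, 4.51], [0.17, 1.92], [-2.96, 2.96]. Speed limits (rad/s): [2.39, 2.39, 3.14, 3.14, 3.14, 3.14, 3.14].

INTERFACE

Orientations are given as a rotation vector (axis times angle).
In Python, from bench import r, grab_frame, camera_params gives the robot as it stands.
- The arm moves only by the tool carry_out, never from a script. Its argument "motion" is text: rows parted by semicolons, each of 5 numbers parted by spaces: the closure, from 0 (fully open) to 1 (shut), then the shift along the tool's x, y, z in mm, then the turn about the tool's z in rad. In form: fingers dx dy dz twist; .... A call has exactly 8 rows; each row shifts and turns the commanded pose from where the row before left it, along the tool's axes as they then stand; what a row does not reach is not made up. A row lasts 1/8 s, in which the tool goes at most 62.5 mm and 10.7 degrees, less where a joint would pass 70% of its speed; a pose out of reach is approached as far as the arm can. A call with a gripper value outside its range is refused whole. The fingers move at their own pace and stop on an object; "newtons" is the grip in N (left out, the last holds). Time passes only in rows, so rows that do not move let the fingers close, or fill a call up. It gives the time, the measured TCP pose, the force and the opening at its end, in the units of the state.
- r.get_obs(): the state, without advancing time (a new reading comes with each control period).
- grab_frame(name): name is "scene" or "top" or "wrist"; returns the picture (420x560x3 uint8, red, green, blue); there is no depth.
- camera_params(name): a dict with "fx", "fy", "cx", "cy" (pixels), "eye" and "attitude" of the camera in the world. Camera axes: x right, y down, z forward; pixel columns grow to the right and rows downward; lengths in m; the calibration is good to about 2 mm. The wrist camera is an equidistant fisheye: a pixel r from the principal point sees the ray r / f radians off the axis. A picture is of the moment at which its call begins: read the wrist's pose just before it. camera_params takes no time and is no camera call; for the wrist camera it gives the pose at the moment of the call.
- r.hand_in(): hands the job in, once; it reports no verdict.
The state is a dict: "clock": time; "joints": joint angles; "qvel": joint speeds; "tau": joint torques, N m; "tcp_pos": TCP position; "orientation": TCP orientation; "contact_force": force on the tool from outside, world axes, zero at the start; "moment": the same for the moment, N m; "grip_width": finger opening in m.
Only numpy, scipy, OpenCV 4.12 (cv2) and the standard library are available. Lean on these libraries where they do the work, as an engineer would, in place of code of your own. Each camera call takes 0.05 s, during which the arm holds its last target.

TASK

Take the wooden dust caps off the candle holder and put them in the dark wooden tray, then push every LED candle on the craft mat fully down onto a spigot of its own: tall ones in the raised rear row, short ones in the low front row. When all that is done, press the white button at the front of the holder to light them; leave the gift box and bowl where they are.

Things in the scene. Friction and masses are not known exactly. Their poses are not given: they have to be found in the camera images.
- tall_1: tall ivory LED candle: a rigid plastic sleeve, 40 mm outside diameter, 75 mm high plus a 12 mm amber flame tip (11 mm wide); bore 24 mm diameter, 40 mm deep, open at the underside. Starts upright on the grey craft mat (220 x 290 x 3 mm, fixed). Origin: centre of the underside, z up along the candle. May be absent (None at the start)
- tall_2: tall ivory LED candle: a rigid plastic sleeve, 40 mm outside diameter, 75 mm high plus a 12 mm amber flame tip (11 mm wide); bore 24 mm diameter, 40 mm deep, open at the underside. Starts upright on the grey craft mat (220 x 290 x 3 mm, fixed). Origin: centre of the underside, z up along the candle. May be absent (None at the start)
- tall_3: tall ivory LED candle: a rigid plastic sleeve, 40 mm outside diameter, 75 mm high plus a 12 mm amber flame tip (11 mm wide); bore 24 mm diameter, 40 mm deep, open at the underside. Starts upright on the grey craft mat (220 x 290 x 3 mm, fixed). Origin: centre of the underside, z up along the candle. May be absent (None at the start)
- short_1: short ivory LED candle: a rigid plastic sleeve, 40 mm outside diameter, 55 mm high plus a 12 mm amber flame tip (11 mm wide); bore 24 mm diameter, 40 mm deep, open at the underside. Starts upright on the grey craft mat (220 x 290 x 3 mm, fixed). Origin: centre of the underside, z up along the candle. May be absent (None at the start)
- short_2: short ivory LED candle: a rigid plastic sleeve, 40 mm outside diameter, 55 mm high plus a 12 mm amber flame tip (11 mm wide); bore 24 mm diameter, 40 mm deep, open at the underside. Starts upright on the grey craft mat (220 x 290 x 3 mm, fixed). Origin: centre of the underside, z up along the candle. May be absent (None at the start)
- short_3: short ivory LED candle: a rigid plastic sleeve, 40 mm outside diameter, 55 mm high plus a 12 mm amber flame tip (11 mm wide); bore 24 mm diameter, 40 mm deep, open at the underside. Starts upright on the grey craft mat (220 x 290 x 3 mm, fixed). Origin: centre of the underside, z up along the candle. May be absent (None at the start)
- rear_1 (a point): foot of the left (+y) end spigot of the rear row, on the raised step's top (38 mm above the table at the holder): brass spigot 20 mm diameter, 30 mm high, tip tapered to 12 mm. Axes as holder
- front_1 (a point): foot of the left (+y) end spigot of the front row, on the holder's lower deck (18 mm above the table): brass spigot 20 mm diameter, 30 mm high, tip tapered to 12 mm. Axes as holder
- rear_2 (a point): foot of the middle spigot of the rear row, on the raised step's top (38 mm above the table at the holder): brass spigot 20 mm diameter, 30 mm high, tip tapered to 12 mm. Axes as holder
- front_2 (a point): foot of the middle spigot of the front row, on the holder's lower deck (18 mm above the table): brass spigot 20 mm diameter, 30 mm high, tip tapered to 12 mm. Axes as holder
- rear_3 (a point): foot of the right (-y) end spigot of the rear row, on the raised step's top (38 mm above the table at the holder): brass spigot 20 mm diameter, 30 mm high, tip tapered to 12 mm. Axes as holder
- front_3 (a point): foot of the right (-y) end spigot of the front row, on the holder's lower deck (18 mm above the table): brass spigot 20 mm diameter, 30 mm high, tip tapered to 12 mm. Axes as holder
- holder: fixed stepped wooden candle holder, 220 x 250 mm; lower deck 18 mm high, raised step at the rear (far side, +x) 38 mm high and 70 mm deep. Origin on the table midway between the two rows of three spigots; x points from front row to rear row (rows at x = -48 and +48 mm), y along the rows (spigots 85 mm apart), yaw up to 0.3 either way
- switch (a joint): travel of the white push button (26 mm diameter, in a dark housing) in the middle of the holder's front edge: 0 is up, 0.006 m fully down, which takes 5 N; it springs back
- switch_top (a point): centre of the push button's top face; pressed straight down. It lies 110 mm in front of the holder's origin, 62 mm from the middle front spigot
- cap_rear_1: wooden dust cap, a light round sleeve with a dark band near its closed top: 34 mm outside diameter, 44 mm high; bore 24 mm diameter, 32 mm deep, open at the underside. Starts upright over the spigot rear_1, underside on the deck. Origin: centre of the underside, z up. May be absent
- cap_rear_2: wooden dust cap, a light round sleeve with a dark band near its closed top: 34 mm outside diameter, 44 mm high; bore 24 mm diameter, 32 mm deep, open at the underside. Starts upright over the spigot rear_2, underside on the deck. Origin: centre of the underside, z up. May be absent
- cap_rear_3: wooden dust cap, a light round sleeve with a dark band near its closed top: 34 mm outside diameter, 44 mm high; bore 24 mm diameter, 32 mm deep, open at the underside. Starts upright over the spigot rear_3, underside on the deck. Origin: centre of the underside, z up. May be absent
- cap_front_1: wooden dust cap, a light round sleeve with a dark band near its closed top: 34 mm outside diameter, 44 mm high; bore 24 mm diameter, 32 mm deep, open at the underside. Starts upright over the spigot front_1, underside on the deck. Origin: centre of the underside, z up. May be absent
- cap_front_2: wooden dust cap, a light round sleeve with a dark band near its closed top: 34 mm outside diameter, 44 mm high; bore 24 mm diameter, 32 mm deep, open at the underside. Starts upright over the spigot front_2, underside on the deck. Origin: centre of the underside, z up. May be absent
- cap_front_3: wooden dust cap, a light round sleeve with a dark band near its closed top: 34 mm outside diameter, 44 mm high; bore 24 mm diameter, 32 mm deep, open at the underside. Starts upright over the spigot front_3, underside on the deck. Origin: centre of the underside, z up. May be absent
- tray: fixed low open dark wooden tray at the middle, beyond holder and mat: 100 x 200 mm outside, long side along its y, 5 mm walls and floor, rim 16 mm above the table. Origin: centre of its underside
- gift: bystander: red gift box with dark ribbon, 80 x 120 x 50 mm, beyond the work. Origin: centre of its underside
- bowl: bystander: grey stone bowl, 90 mm diameter, 45 mm high, beyond the work. Origin: centre of its underside

How it is judged:
By the outcome, as a careful person would: the job done as asked, in the order asked, and still so for the second after the job is handed in, with the robot touching nothing.
Of short_1, short_2, short_3, tall_1, tall_2, tall_3 only 4 to 6 are there at a start; the rules pass over those that are not, and their reading is None.
Of cap_front_1, cap_front_2, cap_front_3, cap_rear_1, cap_rear_2, cap_rear_3 only 2 to 3 are there at a start; the rules pass over those that are not, and their reading is None.
At some moment in a run one of short_1, short_2, short_3 may be knocked a few centimetres aside while the robot is not near it.
It also fails if it takes over 210 s, if anything falls off the work surface, if the arm or the gripper's body presses on something with over 40 N, if the wrist force passes 120 N, or if a joint passes its speed limit or range.

## Working session

There is one attempt and no reset: what is moved stays moved. The work goes in short steps, Python scripts to look and compute and a tool call to move; the robot and the scene stay as the last step left them, time stands still between calls to the robot, and variables do not carry over. Pictures are saved under pics/ and viewed, and the job is handed in when it is done.

Besides the shell and the picture viewer there is one more tool, called after "Call:" by a JSON object that holds its "method" and its "body", one argument or row to a line. carry_out: Moves the arm, as the interface text tells. Its arguments: {"type":"object","properties":{"motion":{"type":"string"},"newtons":{"type":"number"}},"required":["motion"]}

```bash
ls -la; mkdir -p pics
python3 - <<'E'
from bench import r, grab_frame, camera_params
import cv2, numpy as np
o=r.get_obs()
print({k:np.round(v,3) for k,v in o.items()})
for n in ["scene","top","wrist"]:
    p=camera_params(n); print(n,p)
    f=grab_frame(n); cv2.imwrite(f"pics/{n}0.png",f[:,:,::-1])
E
```

```text
total 12
drwxr-xr-x  3 agent agent 4096 Dec  7 09:38 .
drwxr-xr-x 23 root  root  4096 Dec  7 09:38 ..
drwxr-xr-x  2 agent agent 4096 Dec  7 09:38 pics
{'clock': np.float64(0.0), 'joints': array([-1.281,  0.478,  0.022,  1.556, -0.012,  1.109, -0.083]), 'qvel': array([-0.001,  0.   , -0.   , -0.   , -0.002, -0.001,  0.002]), 'tau': array([-1.0000e-03, -5.9645e+01,  1.6080e+00, -2.8119e+01,  1.3000e-02,
        1.0000e-02,  0.0000e+00]), 'tcp_pos': array([0.261, 0.622, 0.23 ]), 'orientation': array([-6.210e-01, -3.079e+00,  3.000e-03]), 'contact_force': array([-1.134,  0.253, -0.596]), 'moment': array([-0.023, -0.025,  0.034]), 'grip_width': np.float64(0.085)}
scene {'fx': 427.19793005618953, 'fy': 427.19793005618953, 'cx': 283.34045015489875, 'cy': 209.84193576255495, 'eye': array([0.81532645, 0.42467818, 0.73550988]), 'attitude': array([-0.71541416, -2.76970823,  0.87801584])}
top {'fx': 535.8568055459299, 'fy': 535.8568055459299, 'cx': 276.80103540449323, 'cy': 208.63414318038835, 'eye': array([ 0.32860535, -0.00669855,  1.41216661]), 'attitude': array([-2.09417847,  2.15409737, -0.17452765])}
wrist {'fx': 325.19226210127806, 'fy': 325.19226210127806, 'cx': 278.1324241182485, 'cy': 214.8898086832194, 'eye': array([0.19716961, 0.64834409, 0.37251512]), 'attitude': array([2.41716663, 1.60539472, 0.22068564])}
```

View pics/scene0.png

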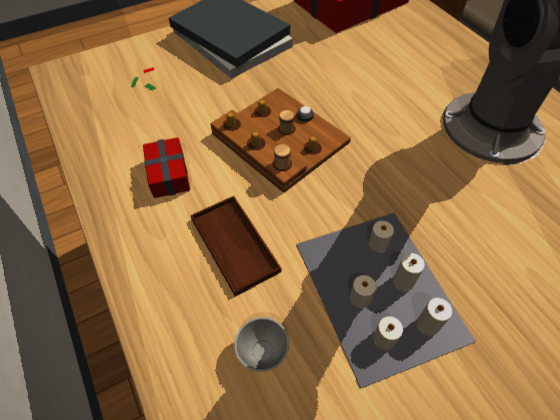

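View pics/top0.png

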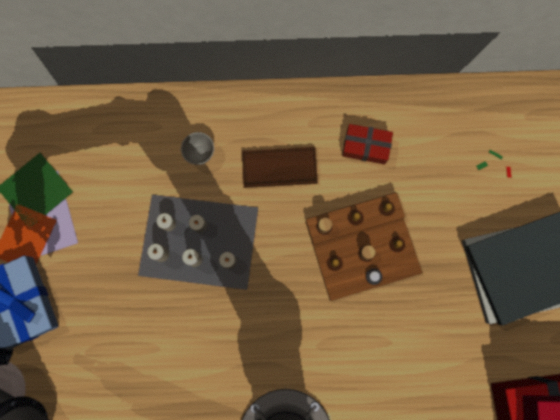

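View pics/wrist0.png

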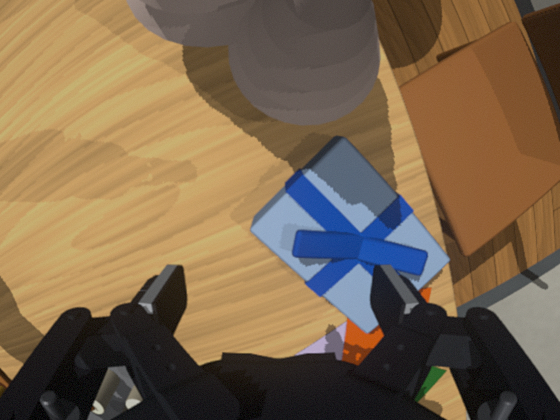

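The pictures show the robot base at the bottom of the top view. The holder is at right, around (365,245), with caps on rear_1 (325,225) and front_2 (368,252). The mat at left has 5 candles. I'll zoom in next.

Run:
```python
import cv2
t=cv2.imread('pics/top0.png'); s=cv2.imread('pics/scene0.png')
cv2.imwrite('pics/c1.png',cv2.resize(t[185:295,130:265],None,fx=5,fy=5,interpolation=cv2.INTER_CUBIC))
cv2.imwrite('pics/c2.png',cv2.resize(t[185:305,300:425],None,fx=5,fy=5,interpolation=cv2.INTER_CUBIC))
cv2.imwrite('pics/c3.png',cv2.resize(s[205:385,290:480],None,fx=3.3,fy=3.3,interpolation=cv2.INTER_CUBIC))
cv2.imwrite('pics/c4.png',cv2.resize(s[80:195,200:360],None,fx=5,fy=5,interpolation=cv2.INTER_CUBIC))
```

```text
(no output)
```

View pics/c1.png

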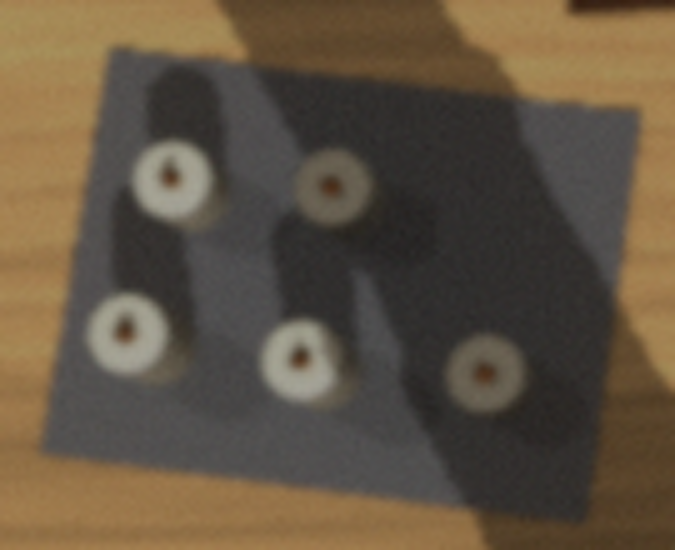

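View pics/c2.png

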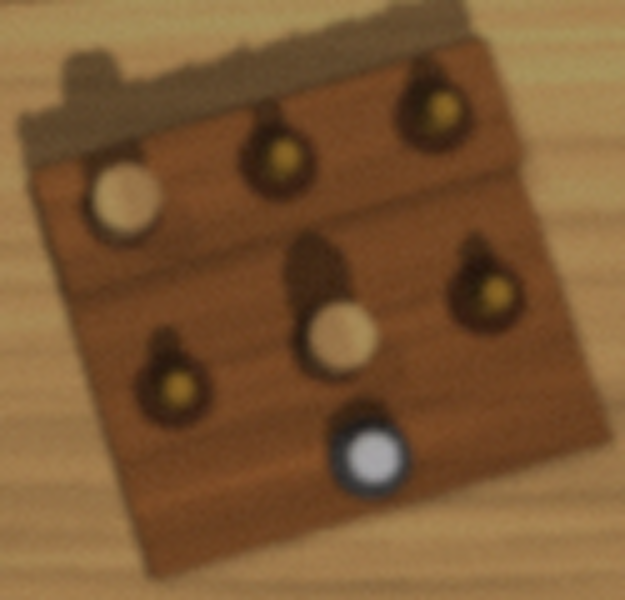

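View pics/c3.png

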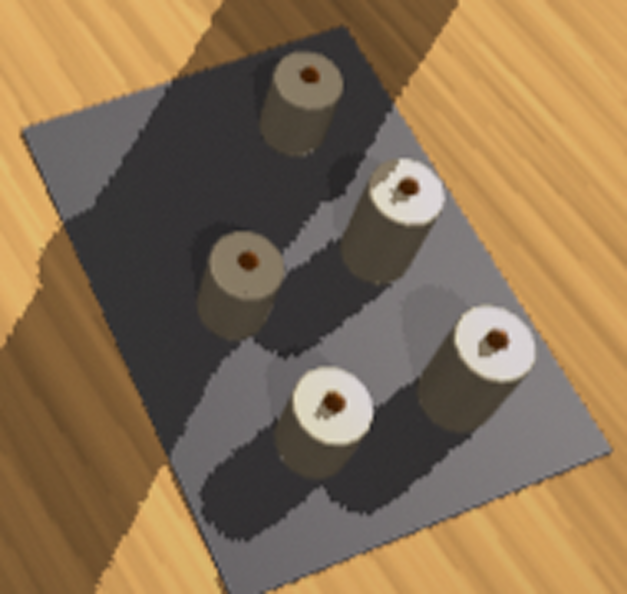

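View pics/c4.png

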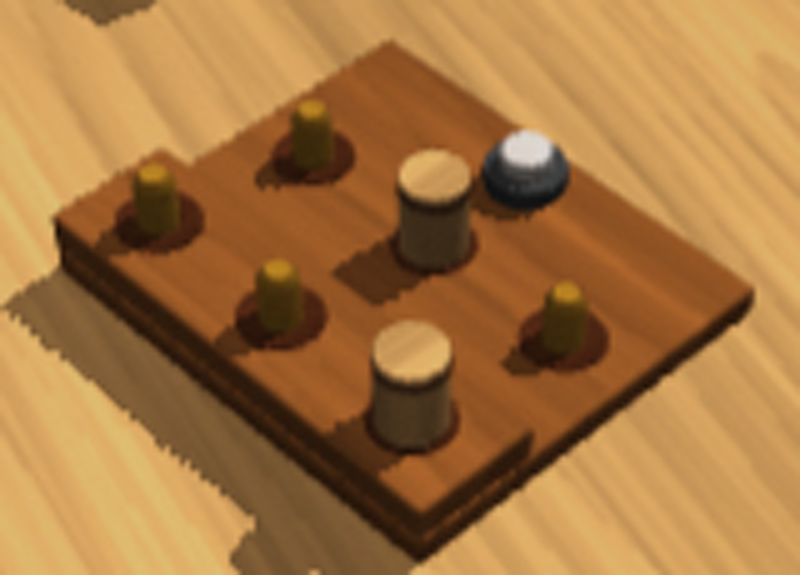

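```bash
cat > h.py <<'E'
import numpy as np, cv2
from scipy.spatial.transform import Rotation as R
from bench import r, grab_frame, camera_params
def ray(p,u,v,fish=False):
    x=(u-p['cx'])/p['fx']; y=(v-p['cy'])/p['fy']
    if fish:
        th=np.hypot(x,y); s=np.sin(th)/th if th>1e-9 else 1.
        d=np.array([x*s,y*s,np.cos(th)])
    else: d=np.array([x,y,1.])
    return p['eye'], R.from_rotvec(p['attitude']).apply(d/np.linalg.norm(d))
def plane(p,u,v,z,fish=False):
    e,d=ray(p,u,v,fish); return e+d*(z-e[2])/d[2]
def tri(rays):
    A=np.zeros((3,3)); b=np.zeros(3)
    for e,d in rays:
        M=np.eye(3)-np.outer(d,d); A+=M; b+=M@e
    x=np.linalg.solve(A,b)
    return x,[np.linalg.norm(np.cross(x-e,d)) for e,d in rays]
def proj(p,X):
    c=R.from_rotvec(p['attitude']).inv().apply(np.array(X)-p['eye']); return p['fx']*c[0]/c[2]+p['cx'],p['fy']*c[1]/c[2]+p['cy']
def yaw():
    o=r.get_obs(); M=R.from_rotvec(o['orientation']).as_matrix(); return np.arctan2(M[1,0],M[0,0])
def to(x,y,z,yw=None):
    """moves from the measured pose to TCP target; prints tool-axis shift mm (before twist) and twist"""
    o=r.get_obs(); M=R.from_rotvec(o['orientation']).as_matrix()
    d=M.T@(np.array([x,y,z])-o['tcp_pos'])*1000
    y0=np.arctan2(M[1,0],M[0,0])
    print('tcp',np.round(o['tcp_pos'],4),'yaw',round(y0,3),'tilt',np.round(M[:2,2],4),'shift',np.round(d,1),end=' ')
    if yw is not None:
        dy=(yw-y0+np.pi/2)%np.pi-np.pi/2   # half-turn symmetric
        print('twist about tool z',round(-dy,3), 'alt',round(-dy-np.sign(-dy)*np.pi,3),end=' ')
    print('j7',round(o['joints'][6],3),'t',round(float(o['clock']),2))
E
python3 - <<'E'
from h import *
T=camera_params('top');S=camera_params('scene')
f=lambda a,s,o:((a[0]+.5)/s-.5+o[0],(a[1]+.5)/s-.5+o[1])
P={'A':((172,180),(333,405)),'B':((333,187),(247,266)),'C':((127,335),(495,343)),'D':((301,360),(407,190)),'E':((486,373),(308,80))}
for k,(a,b) in P.items():
    x,e=tri([ray(T,*f(a,5,(130,185))),ray(S,*f(b,3.3,(290,205)))]); print(k,np.round(x,4),np.round(e,4))
Q={'capr1':((125,200),(412,353)),'capf2':((343,336),(435,178)),'r2':((285,157),(278,270)),'r3':((443,110),(153,174)),'f1':((180,388),(567,294)),'f3':((497,294),(312,108)),'sw':((375,457),(527,148))}
for k,(a,b) in Q.items():
    x,e=tri([ray(T,*f(a,5,(300,185))),ray(S,*f(b,5,(200,80)))]); print(k,np.round(x,4),np.round(e,4))
for uv in [(243,149),(315,146),(318,185),(245,187)]: print('tray',plane(T,*uv,.016))
E
```

```text
A [0.5464 0.2956 0.0584] [0.0002 0.0002]
B [0.5402 0.2133 0.0576] [0.0002 0.0002]
C [0.4655 0.3128 0.0779] [0.0004 0.0004]
D [0.4503 0.2255 0.0793] [0.0003 0.0003]
E [0.4429 0.1357 0.0578] [0. 0.]
capr1 [ 0.5215 -0.1137  0.0798] [0.0008 0.0008]
capf2 [ 0.4513 -0.2215  0.0593] [0.0002 0.0002]
r2 [ 0.5431 -0.1967  0.0662] [0.0006 0.0006]
r3 [ 0.5651 -0.2783  0.0665] [0.0009 0.0009]
f1 [ 0.4287 -0.1398  0.0457] [0.0002 0.0002]
f3 [ 0.4722 -0.3034  0.0474] [0.0006 0.0006]
sw [ 0.3914 -0.2377  0.0388] [0.0001 0.0001]
tray [0.74267956 0.09308666 0.016     ]
tray [ 0.74501948 -0.10151424  0.016     ]
tray [ 0.63709792 -0.10525132  0.016     ]
tray [0.63749614 0.08942477 0.016     ]
```

Run:
```python
from h import *
L=np.array([[48,85],[-48,0],[48,0],[48,-85],[-48,85],[-48,-85],[-110,0]])/1000.
W=np.array([[.5215,-.1137],[.4513,-.2215],[.5431,-.1967],[.5651,-.2783],[.4287,-.1398],[.4722,-.3034],[.3914,-.2377]])
lc,wc=L.mean(0),W.mean(0);H=(L-lc).T@(W-wc)
th=np.arctan2(H[0,1]-H[1,0],H[0,0]+H[1,1]);c,s=np.cos(th),np.sin(th);M=np.array([[c,-s],[s,c]])
o=wc-M@lc;print(o,th);print(np.round((W-(L@M.T+o))*1000,1))
for n,l in [('r1',(48,85)),('r2',(48,0)),('r3',(48,-85)),('f1',(-48,85)),('f2',(-48,0)),('f3',(-48,-85)),('sw',(-110,0))]: print(n,np.round(M@np.array(l)/1000+o,4))
# plan: cap rear1
to(.5215,-.1137,.15,th)
```

```text
[ 0.49707472 -0.20893179] 0.26280980761978634
[[ 0.2  0.7]
 [ 0.6 -0.1]
 [-0.3 -0.2]
 [-0.4  0.2]
 [ 0.1 -0.5]
 [-0.6  0.1]
 [ 0.5 -0.2]]
r1 [ 0.5213 -0.1144]
r2 [ 0.5434 -0.1965]
r3 [ 0.5655 -0.2785]
f1 [ 0.4286 -0.1393]
f2 [ 0.4507 -0.2214]
f3 [ 0.4728 -0.3035]
sw [ 0.3909 -0.2375]
tcp [0.2613 0.6219 0.2305] yaw 2.744 tilt [-0.0004 -0.0013] shift [-524.8 -577.3   81.4] twist about tool z -0.661 alt 2.481 j7 -0.083 t 0.15
```

Call:
{"method": "carry_out", "body": {
  "motion": "0.3 0 0 10 -0.165; 0.3 0 0 10 -0.165; 0.3 0 0 10 -0.165; 0.3 0 0 10 -0.166; 0.3 0 0 0 0; 0.3 0 0 0 0; 0.3 0 0 0 0; 0.3 0 0 0 0",
  "newtons": 40
}}

```text
clock: 1.15
tcp_pos: [0.2615, 0.6226, 0.1917]
orientation: [-0.411, 3.114, 0.001]
contact_force: [0.0, 0.4, 0.1]
grip_width: 0.06
```

Run:
```python
from h import *
to(.5213,-.1144,.16,.263); print(r.get_obs()['grip_width'],np.round(r.get_obs()['joints'],2))
```

```text
tcp [0.2615 0.6226 0.1917] yaw -2.879 tilt [0.0003 0.0006] shift [ -59.7 -779.2   31.4] twist about tool z -0.001 alt 3.141 j7 0.512 t 1.15
0.0600433971980836 [-1.18  0.52 -0.12  1.59  0.07  1.04  0.51]
```

Call:
{"method": "carry_out", "body": {
  "motion": "0.3 -4 -40 0 0; 0.3 -4 -55 0 0; 0.3 -4 -55 0 0; 0.3 -4 -55 0 0; 0.3 -4 -55 0 0; 0.3 -4 -55 0 0; 0.3 -4 -55 0 0; 0.3 -4 -55 0 0"
}}

```text
clock: 2.15
tcp_pos: [0.4036, 0.2188, 0.1918]
orientation: [-0.411, 3.113, 0.001]
contact_force: [0.1, 0.1, 0.2]
grip_width: 0.0598
```

Run:
```python
from h import *
to(.5213,-.1144,.16,.263); print(r.get_obs()['grip_width'],np.round(r.get_obs()['joints'],2))
```

```text
tcp [0.4036 0.2188 0.1918] yaw -2.879 tilt [0.0012 0.0009] shift [ -27.1 -352.3   31.7] twist about tool z -0.0 alt 3.141 j7 1.202 t 2.15
0.059753667958999605 [-0.64  0.17  0.    2.1  -0.    0.88  1.2 ]
```

Call:
{"method": "carry_out", "body": {
  "motion": "0.3 -4 -51 0 0; 0.3 -4 -51 0 0; 0.3 -4 -51 0 0; 0.3 -4 -51 0 0; 0.3 -4 -51 0 0; 0.3 -4 -51 16 0; 0.3 -3 -46 16 0; 0.3 0 0 0 0"
}}

```text
clock: 3.15
tcp_pos: [0.5204, -0.1165, 0.1586]
orientation: [0.402, -3.115, 0.003]
contact_force: [0.4, 0.2, -0.1]
grip_width: 0.0597
```

Run:
```python
from h import *
to(.5213,-.1144,.046,.263); print(r.get_obs()['grip_width'],np.round(r.get_obs()['joints'],2))
p=camera_params('wrist'); f=grab_frame('wrist'); cv2.imwrite('pics/w1.png',f[:,:,::-1])
```

```text
tcp [ 0.5204 -0.1165  0.1586] yaw -2.885 tilt [-0.001  -0.0017] shift [ -1.6   2.  112.6] twist about tool z -0.007 alt 3.135 j7 2.03 t 3.15
0.05969714220370043 [-0.1   0.34  0.24  1.98 -0.1   0.84  2.03]
```

View pics/w1.png

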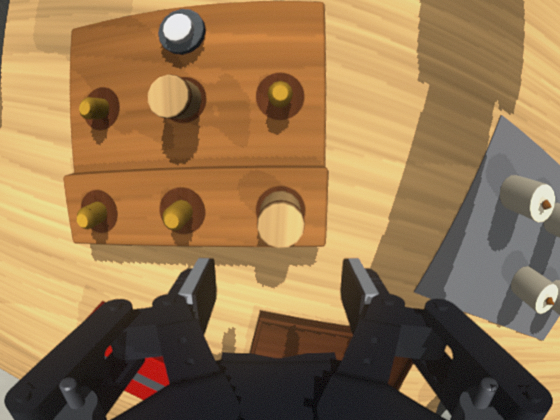

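The wrist view shows the rear_1 cap at (280,222), centred between the jaws, whose midpoint is about column 278. Next I'll descend and grip.

Call:
{"method": "carry_out", "body": {
  "motion": "0.3 -1.6 2 28 0; 0.3 0 0 28 0; 0.3 0 0 28 0; 0.3 0 0 28 0; 0.3 0 0 0 0; 0.8 0 0 0 0; 0.8 0 0 0 0; 0.8 0 0 0 0",
  "newtons": 40
}}

```text
clock: 4.2
tcp_pos: [0.5236, -0.1126, 0.0495]
orientation: [-0.409, 3.11, -0.005]
contact_force: [0.9, -4.9, 2.7]
grip_width: 0.0332
```

Run:
```python
from h import *
to(.5213,-.1144,.046,.263); print(r.get_obs()['grip_width'],r.get_obs()['contact_force'])
```

```text
tcp [ 0.5236 -0.1126  0.0495] yaw -2.88 tilt [ 0.0051 -0.0027] shift [ 2.7 -1.1  3.5] twist about tool z -0.002 alt 3.14 j7 2.078 t 4.2
0.03321093725682751 [ 0.88992465 -4.9497542   2.65798763]
```

Call:
{"method": "carry_out", "body": {
  "motion": "0.8 0 0 -15 0; 0.8 0 0 -25 0; 0.8 0 0 -30 0; 0.8 0 0 -20 0; 0.8 0 0 0 0; 0.8 0 0 0 0; 0.8 0 0 0 0; 0.8 0 0 0 0"
}}

```text
clock: 5.2
tcp_pos: [0.5212, -0.1102, 0.1366]
orientation: [0.412, -3.113, -0.0]
contact_force: [-0.4, -0.7, 0.3]
grip_width: 0.033
```

Run:
```python
from h import *
to(.69,-.04,.14,.0); print(r.get_obs()['grip_width'],r.get_obs()['contact_force'])
to(.69,-.04,.14,.263)
```

```text
tcp [ 0.5212 -0.1102  0.1366] yaw -2.878 tilt [-0.0013  0.    ] shift [-181.3   23.9   -3.6] twist about tool z 0.263 alt -2.878 j7 2.037 t 5.2
0.03297671106469934 [-0.44936458 -0.70422123  0.2524935 ]
tcp [ 0.5212 -0.1102  0.1366] yaw -2.878 tilt [-0.0013  0.    ] shift [-181.3   23.9   -3.6] twist about tool z 0.0 alt -3.141 j7 2.037 t 5.2
```

Call:
{"method": "carry_out", "body": {
  "motion": "0.8 -30 4 0 0; 0.8 -50 7 0 0; 0.8 -50 7 0 0; 0.8 -50 6 0 0; 0.8 0 0 30 0.13; 0.8 0 0 30 0.13; 0.8 0 0 20 0; 0.8 0 0 0 0"
}}

```text
clock: 6.2
tcp_pos: [0.6878, -0.0402, 0.0553]
orientation: [0.009, -3.138, 0.0]
contact_force: [-0.7, -0.4, 1.0]
grip_width: 0.0331
```

Run:
```python
from h import *
to(.69,-.04,.0195,.0); print(r.get_obs()['grip_width'],r.get_obs()['contact_force'])
f=grab_frame('scene'); cv2.imwrite('pics/s1.png',f[:,:,::-1])
```

```text
tcp [ 0.6878 -0.0402  0.0553] yaw -3.136 tilt [-0.0037 -0.0001] shift [-2.4  0.2 35.8] twist about tool z 0.006 alt -3.136 j7 1.723 t 6.2
0.03311260903067331 [-0.74532355 -0.42960943  0.95605092]
```

View pics/s1.png

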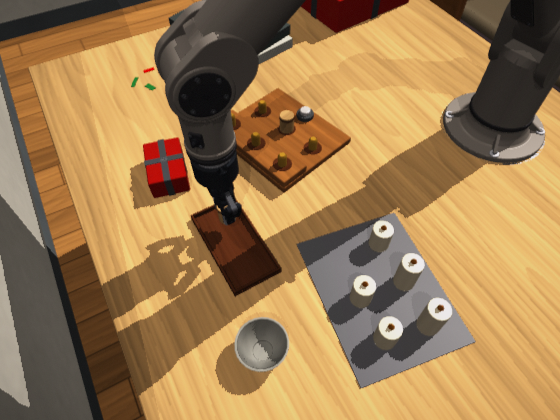

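The scene view shows rear_1 is free at (283,160), and the gripper is over the tray at (230,215) with the cap. I'll set it down there.

Call:
{"method": "carry_out", "body": {
  "motion": "0.8 0 0 20 0; 0.8 0 0 14 0; 0.8 0 0 2 0; 0.8 0 0 0 0; 0.35 0 0 0 0; 0.35 0 0 0 0; 0.35 0 0 -20 0; 0.35 0 0 -50 0"
}}

```text
clock: 7.25
tcp_pos: [0.6876, -0.04, 0.091]
orientation: [0.005, -3.137, 0.0]
contact_force: [0.8, -0.3, 0.0]
grip_width: 0.0556
```

Run:
```python
from h import *
print(r.get_obs()['grip_width'],r.get_obs()['contact_force'])
to(.4507,-.2214,.13,.263)
```

```text
0.05564213010258189 [ 0.83728081 -0.27940504  0.01604952]
tcp [ 0.6876 -0.04    0.091 ] yaw -3.138 tilt [-0.0041 -0.    ] shift [ 237.6 -180.6  -38. ] twist about tool z -0.26 alt 2.882 j7 1.712 t 7.25
```

Call:
{"method": "carry_out", "body": {
  "motion": "0.35 20 -15 -30 0; 0.35 42 -32 -15 0; 0.35 46 -35 0 0; 0.35 46 -35 0 0; 0.35 46 -35 0 0; 0.35 38 -29 0 0; 0.35 0 0 0 -0.13; 0.35 0 0 0 -0.13"
}}

```text
clock: 8.25
tcp_pos: [0.4517, -0.2229, 0.138]
orientation: [-0.416, 3.112, -0.001]
contact_force: [0.4, -0.2, -0.9]
grip_width: 0.0554
```

Run:
```python
from h import *
to(.4507,-.2214,.028,.263)
```

```text
tcp [ 0.4517 -0.2229  0.138 ] yaw -2.876 tilt [ 0.0024 -0.0005] shift [  0.8   1.9 110. ] twist about tool z 0.003 alt -3.139 j7 2.295 t 8.25
```

Call:
{"method": "carry_out", "body": {
  "motion": "0.35 0.5 1.5 28 0; 0.35 0 0 30 0; 0.35 0 0 30 0; 0.35 0 0 22 0; 0.35 0 0 0 0; 0.8 0 0 0 0; 0.8 0 0 0 0; 0.8 0 0 0 0"
}}

```text
clock: 9.25
tcp_pos: [0.4519, -0.2212, 0.0279]
orientation: [-0.411, 3.112, -0.002]
contact_force: [-1.1, 0.4, 8.6]
grip_width: 0.0326
```

Call:
{"method": "carry_out", "body": {
  "motion": "0.8 0 0 -15 0; 0.8 0 0 -25 0; 0.8 0 0 -30 0; 0.8 0 0 -20 0; 0.8 0 0 0 0; 0.8 0 0 0 0; 0.8 0 0 0 0; 0.8 0 0 0 0"
}}

```text
clock: 10.25
tcp_pos: [0.4504, -0.2205, 0.1156]
orientation: [0.412, -3.113, -0.001]
contact_force: [-0.3, 0.2, -2.1]
grip_width: 0.033
```

Run:
```python
from h import *
print(r.get_obs()['grip_width'],r.get_obs()['contact_force'])
to(.69,.045,.13,.263)
```

```text
0.032980312294449234 [-0.29689265  0.1760808  -2.0554377 ]
tcp [ 0.4504 -0.2205  0.1156] yaw -2.878 tilt [-0.0014  0.0004] shift [-300.4  194.1  -14.6] twist about tool z 0.0 alt -3.141 j7 2.305 t 10.25
```

Call:
{"method": "carry_out", "body": {
  "motion": "0.8 -25 16 -10 0; 0.8 -45 29 -5 0; 0.8 -48 31 0 0; 0.8 -48 31 0 0; 0.8 -48 31 0 0; 0.8 -48 31 0 0; 0.8 -38 25 0 0.13; 0.8 0 0 0 0.13"
}}

```text
clock: 11.25
tcp_pos: [0.6916, 0.0502, 0.1299]
orientation: [0.008, -3.141, -0.003]
contact_force: [-0.4, -1.4, -0.3]
grip_width: 0.0327
```

Run:
```python
from h import *
print(r.get_obs()['grip_width'],r.get_obs()['contact_force'])
to(.69,.045,.0175,0)
```

```text
0.032674998110369835 [-0.3655148  -1.40794968 -0.25361827]
tcp [0.6916 0.0502 0.1299] yaw -3.136 tilt [-0.0002  0.0021] shift [  1.6  -5.5 112.4] twist about tool z 0.005 alt -3.136 j7 1.576 t 11.25
```

Call:
{"method": "carry_out", "body": {
  "motion": "0.8 0 -5 28 0; 0.8 0 0 35 0; 0.8 0 0 32 0; 0.8 0 0 17 0; 0.8 0 0 0 0; 0.35 0 0 0 0; 0.35 0 0 0 0; 0.35 0 0 -30 0"
}}

```text
clock: 12.25
tcp_pos: [0.6886, 0.0398, 0.0484]
orientation: [0.005, -3.138, 0.0]
contact_force: [0.3, 0.2, 0.9]
grip_width: 0.0554
```

Call:
{"method": "carry_out", "body": {
  "motion": "0.35 0 0 -40 0; 0.35 0 0 -40 0; 0.35 0 0 -20 0; 0.35 0 0 0 0; 0.35 0 0 0 0; 0.35 0 0 0 0; 0.35 0 0 0 0; 0.35 0 0 0 0"
}}

```text
clock: 13.25
tcp_pos: [0.6899, 0.0396, 0.1487]
orientation: [0.005, -3.141, 0.0]
contact_force: [0.2, -0.0, -0.3]
grip_width: 0.0556
```

Run:
```python
from h import *
print(r.get_obs()['grip_width'],r.get_obs()['contact_force'])
to(.4503,.2255,.15,0)
f=grab_frame('scene'); cv2.imwrite('pics/s2.png',f[:,:,::-1])
f=grab_frame('wrist'); cv2.imwrite('pics/w2.png',f[:,:,::-1])
```

```text
0.05563014942727905 [ 0.23241064 -0.02638224 -0.28925378]
tcp [0.6899 0.0396 0.1487] yaw -3.138 tilt [-0.0008 -0.0002] shift [239.  186.6  -1.1] twist about tool z 0.003 alt -3.138 j7 1.583 t 13.25
```

View pics/s2.png

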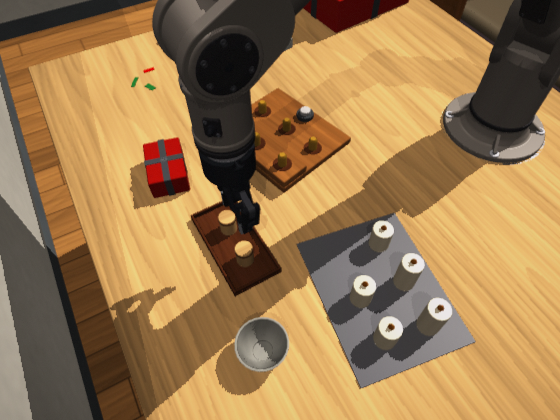

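View pics/w2.png

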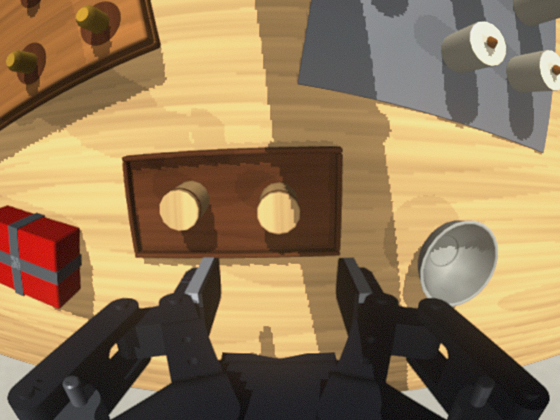

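The caps stand in the tray at (227,222) and (244,252), and all the spigots are free. Next is tall candle D.

Call:
{"method": "carry_out", "body": {
  "motion": "0.35 22 17 0 0; 0.35 42 33 0 0; 0.35 45 35 0 0; 0.35 45 35 0 0; 0.35 45 35 0 0; 0.35 40 31 0 0; 0.35 0 0 0 0; 0.35 0 0 0 0"
}}

```text
clock: 14.35
tcp_pos: [0.4512, 0.2248, 0.1497]
orientation: [-0.005, 3.141, 0.0]
contact_force: [-0.5, -0.2, 0.1]
grip_width: 0.0556
```

Run:
```python
from h import *
to(.4503,.2255,.045,0)
f=grab_frame('wrist'); cv2.imwrite('pics/w3.png',f[:,:,::-1])
```

```text
tcp [0.4512 0.2248 0.1497] yaw -3.138 tilt [0.001  0.0002] shift [  1.    0.7 104.7] twist about tool z 0.003 alt -3.138 j7 1.094 t 14.35
```

View pics/w3.png

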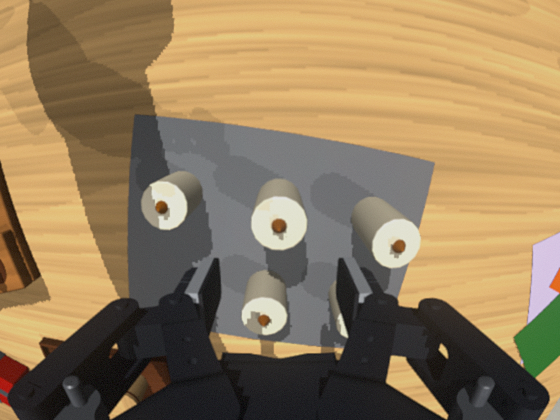

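The wrist view shows tall D at (278,225), centred between the jaws, with E and C clear on either side. I'll descend and grip.

Call:
{"method": "carry_out", "body": {
  "motion": "0.35 1 0.5 25 0; 0.35 0 0 30 0; 0.35 0 0 30 0; 0.35 0 0 20 0; 0.35 0 0 0 0; 0.8 0 0 0 0; 0.8 0 0 0 0; 0.8 0 0 0 0",
  "newtons": 60
}}

```text
clock: 15.4
tcp_pos: [0.4501, 0.2256, 0.0451]
orientation: [-0.005, 3.14, 0.001]
contact_force: [0.2, -0.4, 2.2]
grip_width: 0.0385
```

Run:
```python
from h import *
print(r.get_obs()['grip_width'],r.get_obs()['contact_force'])
to(.5655,-.2785,.18,.263)
```

```text
0.03852436047879279 [ 0.16115817 -0.4152755   2.23746328]
tcp [0.4501 0.2256 0.0451] yaw -3.139 tilt [0.0013 0.0008] shift [-114.  -504.3 -135.2] twist about tool z -0.26 alt 2.882 j7 1.154 t 15.4
```

Call:
{"method": "carry_out", "body": {
  "motion": "0.8 0 0 -15 0; 0.8 0 0 -35 0; 0.8 0 0 -40 0; 0.8 0 0 -30 0; 0.8 -8 -30 0 0; 0.8 -11 -50 0 0; 0.8 -12 -53 0 0; 0.8 -12 -53 0 0"
}}

```text
clock: 16.4
tcp_pos: [0.4933, 0.0382, 0.1655]
orientation: [-0.006, 3.14, 0.001]
contact_force: [1.0, 0.5, -0.7]
grip_width: 0.0386
```

Call:
{"method": "carry_out", "body": {
  "motion": "0.8 -12 -53 0 0; 0.8 -12 -53 0 0; 0.8 -12 -53 0 0; 0.8 -12 -53 0 0; 0.8 -12 -53 0 0; 0.8 -11 -50 0 0; 0.8 0 0 0 -0.13; 0.8 0 0 0 -0.13"
}}

```text
clock: 17.4
tcp_pos: [0.5648, -0.276, 0.1651]
orientation: [-0.416, 3.114, -0.0]
contact_force: [0.6, 0.2, 0.0]
grip_width: 0.0385
```

Run:
```python
from h import *
print(r.get_obs()['grip_width'],r.get_obs()['contact_force'])
to(.5655,-.2785,.13,.263)
```

```text
0.038522855870335514 [0.56110312 0.19326951 0.01261643]
tcp [ 0.5648 -0.276   0.1651] yaw -2.876 tilt [ 0.0001 -0.0002] shift [-0.  -2.6 35.1] twist about tool z 0.003 alt -3.139 j7 2.375 t 17.4
```

Call:
{"method": "carry_out", "body": {
  "motion": "0.8 0 -2.5 10 0; 0.8 0 0 20 0; 0.8 0 0 5 0; 0.8 0 0 0 0; 0.8 0 0 0 0; 0.8 0 0 0 0; 0.8 0 0 0 0; 0.8 0 0 0 0"
}}

```text
clock: 18.4
tcp_pos: [0.5658, -0.2776, 0.1295]
orientation: [-0.412, 3.114, -0.0]
contact_force: [-0.6, 0.1, -0.1]
grip_width: 0.0387
```

Run:
```python
from h import *
to(.5655,-.2785,.08,.263)
f=grab_frame('wrist'); cv2.imwrite('pics/w4.png',f[:,:,::-1])
f=grab_frame('scene'); cv2.imwrite('pics/s4.png',cv2.resize(f[60:200,180:360,::-1],None,fx=4,fy=4))
```

```text
tcp [ 0.5658 -0.2776  0.1295] yaw -2.878 tilt [ 0.0003 -0.    ] shift [ 0.6 -0.8 49.5] twist about tool z 0.0 alt -3.141 j7 2.391 t 18.4
```

View pics/w4.png

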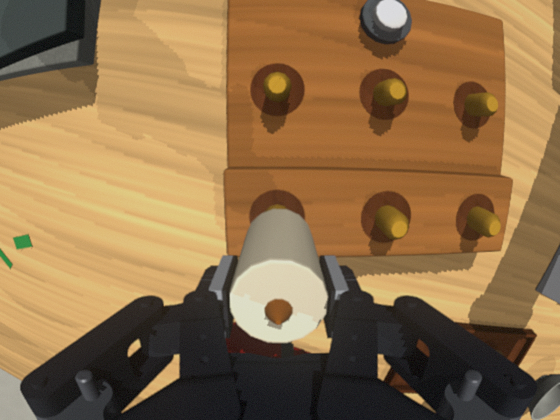

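View pics/s4.png

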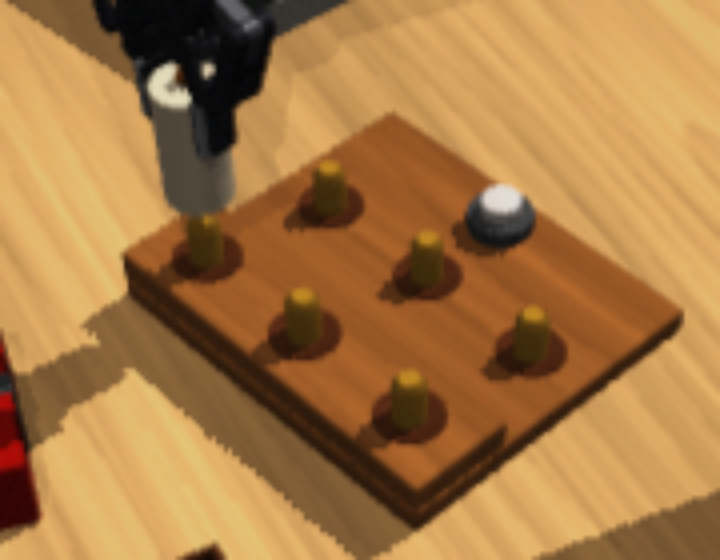

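In the scene crop, candle D sits directly over rear_3 at (205,235). The wrist view agrees: the candle axis runs to (278,205), on the spigot pad. I'll lower it onto the spigot.

Call:
{"method": "carry_out", "body": {
  "motion": "0.8 0.5 -0.8 8 0; 0.8 0 0 12 0; 0.8 0 0 12 0; 0.8 0 0 12 0; 0.8 0 0 6 0; 0.8 0 0 2 0; 0.8 0 0 0 0; 0.8 0 0 0 0"
}}

```text
clock: 19.5
tcp_pos: [0.5653, -0.2784, 0.0801]
orientation: [-0.412, 3.114, 0.002]
contact_force: [-9.1, 5.7, 25.1]
grip_width: 0.0385
```

Run:
```python
from h import *
print(r.get_obs()['grip_width'],r.get_obs()['contact_force'])
to(.5655,-.2785,.08,.263)
```

```text
0.038452056091121706 [-9.14379968  5.71466587 25.09742836]
tcp [ 0.5653 -0.2784  0.0801] yaw -2.879 tilt [0.0003 0.0016] shift [-0.1 -0.2  0.1] twist about tool z -0.0 alt 3.141 j7 2.416 t 19.5
```

Call:
{"method": "carry_out", "body": {
  "motion": "0.8 0 0 0 0; 0.35 0 0 0 0; 0.35 0 0 0 0; 0.35 0 0 -15 0; 0.35 0 0 -35 0; 0.35 0 0 -40 0; 0.35 0 0 -10 0; 0.35 0 0 0 0"
}}

```text
clock: 20.5
tcp_pos: [0.5658, -0.2786, 0.1781]
orientation: [-0.412, 3.113, -0.001]
contact_force: [-0.7, -0.1, -0.5]
grip_width: 0.0556
```

Run:
```python
from h import *
print(r.get_obs()['grip_width'],r.get_obs()['contact_force'])
to(.4655,.3128,.17,0)
f=grab_frame('wrist'); cv2.imwrite('pics/w5.png',f[:,:,::-1])
f=grab_frame('scene'); cv2.imwrite('pics/s5.png',f[:,:,::-1])
```

```text
0.05563988596552909 [-0.71454753 -0.05946147 -0.47804245]
tcp [ 0.5658 -0.2786  0.1781] yaw -2.878 tilt [ 0.0014 -0.0004] shift [-57.  597.2   7.7] twist about tool z 0.263 alt -2.878 j7 2.373 t 20.5
```

View pics/w5.png

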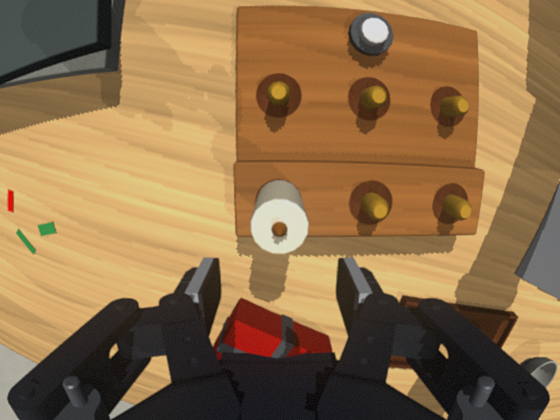

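View pics/s5.png

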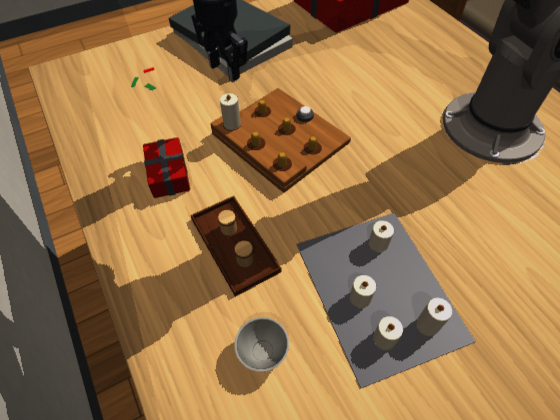

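Candle D stands upright on rear_3: wrist top face at about (279,226), scene top at about (229,99). I'll check the height of its top face.

Run:
```python
from h import *
f=cv2.imread('pics/s5.png'); cv2.imwrite('pics/s5c.png',cv2.resize(f[80:150,200:270],None,fx=8,fy=8,interpolation=cv2.INTER_CUBIC))
W=camera_params('wrist');S=camera_params('scene')
print('pred seated top (z=.113): scene',proj(S,[.5655,-.2785,.113]),' if 5mm up',proj(S,[.5655,-.2785,.118]))
print(plane(W,279,227,.113,True),plane(W,279,229,.125,True))
```

```text
pred seated top (z=.113): scene (np.float64(228.23427622577748), np.float64(98.36180979017485))  if 5mm up (np.float64(227.98745597833346), np.float64(96.547466641726))
[ 0.5616208  -0.27874754  0.113     ] [ 0.55916626 -0.27944292  0.125     ]
```

View pics/s5c.png

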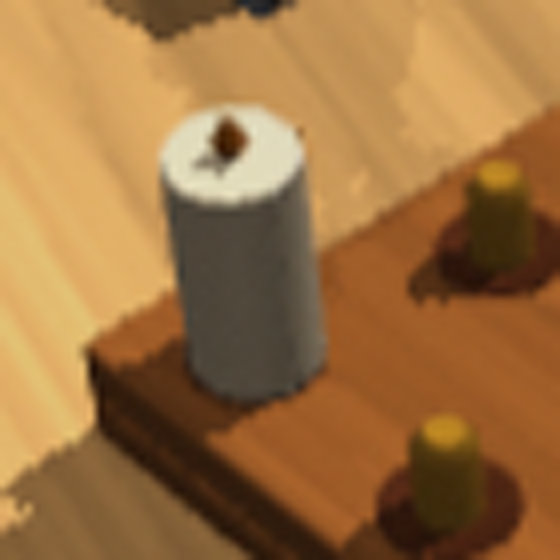

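Its top is at about (229.1,99.0) against a predicted (228.2,98.4) when seated, so it is fully down. Next is tall C.

Call:
{"method": "carry_out", "body": {
  "motion": "0.35 -3 30 0 0; 0.35 -5 52 0 0; 0.35 -6 57 0 0; 0.35 -6 57 0 0; 0.35 -6 57 0 0; 0.35 -6 57 0 0; 0.35 -6 57 0 0; 0.35 -5 57 0 0"
}}

```text
clock: 21.6
tcp_pos: [0.4954, 0.1436, 0.1761]
orientation: [0.412, -3.112, 0.001]
contact_force: [0.5, 0.5, -0.4]
grip_width: 0.0555
```

Call:
{"method": "carry_out", "body": {
  "motion": "0.35 -5 57 0 0; 0.35 -5 57 0 0; 0.35 -4 50 0 0; 0.35 0 0 0 0.13; 0.35 0 0 20 0.13; 0.35 0 0 10 0; 0.35 0 0 0 0; 0.35 0 0 0 0"
}}

```text
clock: 22.6
tcp_pos: [0.4678, 0.3039, 0.1475]
orientation: [-0.006, 3.142, 0.0]
contact_force: [-0.2, -0.3, 0.8]
grip_width: 0.0558
```

Run:
```python
from h import *
to(.4655,.3128,.045,0)
f=grab_frame('wrist'); cv2.imwrite('pics/w6.png',f[:,:,::-1])
```

```text
tcp [0.4678 0.3039 0.1475] yaw -3.137 tilt [0.     0.0001] shift [  2.2   8.8 102.5] twist about tool z 0.004 alt -3.137 j7 0.998 t 22.6
```

View pics/w6.png

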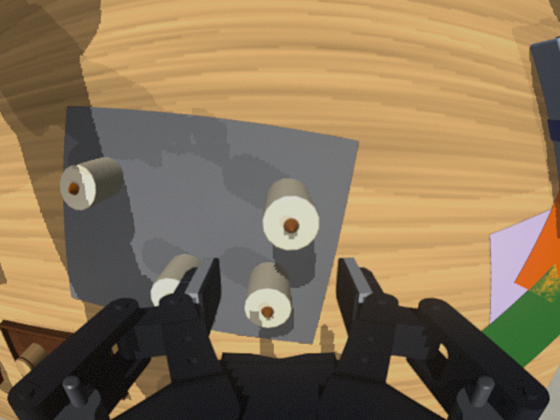

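C is at (291,225), about 9 mm off toward tool +y, as computed. I'll correct for that and grasp.

Call:
{"method": "carry_out", "body": {
  "motion": "0.35 2 8.8 12 0; 0.35 0 0 30 0; 0.35 0 0 35 0; 0.35 0 0 25 0; 0.35 0 0 0 0; 0.8 0 0 0 0; 0.8 0 0 0 0; 0.8 0 0 0 0"
}}

```text
clock: 23.65
tcp_pos: [0.4659, 0.3133, 0.0461]
orientation: [-0.005, 3.14, 0.002]
contact_force: [0.3, -1.1, -1.2]
grip_width: 0.0387
```

Run:
```python
from h import *
print(r.get_obs()['grip_width'],r.get_obs()['contact_force'])
to(.5213,-.1144,.16,.263)
```

```text
0.03865506140704736 [ 0.26618601 -1.05130521 -1.23437958]
tcp [0.4659 0.3133 0.0461] yaw -3.138 tilt [0.0011 0.0011] shift [ -54.1 -427.7 -114.3] twist about tool z -0.26 alt 2.882 j7 1.023 t 23.65
```

Call:
{"method": "carry_out", "body": {
  "motion": "0.8 0 0 -15 0; 0.8 0 0 -35 0; 0.8 0 0 -40 0; 0.8 0 0 -30 0; 0.8 -4 -30 0 0; 0.8 -6 -50 0 0; 0.8 -7 -53 0 0; 0.8 -7 -53 0 0"
}}

```text
clock: 24.65
tcp_pos: [0.4904, 0.1254, 0.1666]
orientation: [-0.005, 3.14, 0.002]
contact_force: [1.2, -0.3, -0.4]
grip_width: 0.0386
```

Call:
{"method": "carry_out", "body": {
  "motion": "0.8 -7 -53 0 0; 0.8 -7 -53 0 0; 0.8 -6 -50 0 0; 0.8 -6 -50 0 0; 0.8 -4 -36 0 0; 0.8 0 0 10 -0.13; 0.8 0 0 15 -0.13; 0.8 0 0 0 0"
}}

```text
clock: 25.65
tcp_pos: [0.5202, -0.115, 0.1405]
orientation: [0.41, -3.114, -0.001]
contact_force: [0.2, 0.3, -1.2]
grip_width: 0.0386
```

Run:
```python
from h import *
print(r.get_obs()['grip_width'],r.get_obs()['contact_force'])
to(.5213,-.1144,.081,.263)
```

```text
0.038574255560024265 [ 0.22015251  0.31107015 -1.18767385]
tcp [ 0.5202 -0.115   0.1405] yaw -2.88 tilt [-0.001   0.0005] shift [-1.2  0.3 59.5] twist about tool z -0.001 alt 3.14 j7 2.091 t 25.65
```

Call:
{"method": "carry_out", "body": {
  "motion": "0.8 -1.2 0.3 8 0; 0.8 0 0 12 0; 0.8 0 0 12 0; 0.8 0 0 12 0; 0.8 0 0 12 0; 0.8 0 0 5.5 0; 0.8 0 0 0 0; 0.8 0 0 0 0"
}}

```text
clock: 26.65
tcp_pos: [0.5223, -0.1148, 0.0805]
orientation: [-0.411, 3.114, 0.001]
contact_force: [-6.8, 0.3, 22.0]
grip_width: 0.0387
```

Run:
```python
from h import *
print(r.get_obs()['grip_width'],r.get_obs()['contact_force'])
to(.5213,-.1144,.081,.263)
```

```text
0.03871481478274782 [-6.76940941  0.32013478 21.98777748]
tcp [ 0.5223 -0.1148  0.0805] yaw -2.879 tilt [0.0009 0.0006] shift [ 0.9  0.7 -0.5] twist about tool z -0.001 alt 3.141 j7 2.132 t 26.65
```

Seated, with 22 N at the expected height. I'll release, rise and look at the short candles again.

Call:
{"method": "carry_out", "body": {
  "motion": "0.8 0 0 0 0; 0.35 0 0 0 0; 0.35 0 0 0 0; 0.35 0 0 -15 0; 0.35 0 0 -35 0; 0.35 0 0 -40 0; 0.35 0 0 -10 0; 0.35 0 0 0 0"
}}

```text
clock: 27.65
tcp_pos: [0.5223, -0.1143, 0.1795]
orientation: [-0.412, 3.113, -0.0]
contact_force: [0.5, 0.8, 0.1]
grip_width: 0.0554
```

```bash
cat > m.py <<'E'
import sys
from h import *
k=sys.argv[1]
T=camera_params('top');S=camera_params('scene')
a=grab_frame('top')[:,:,::-1]; b=grab_frame('scene')[:,:,::-1]
cv2.imwrite(f'pics/top{k}.png',a); cv2.imwrite(f'pics/scene{k}.png',b)
c=cv2.resize(a[185:295,130:265],None,fx=4,fy=4,interpolation=cv2.INTER_CUBIC)
d=cv2.resize(b[205:385,290:480],(464,440),interpolation=cv2.INTER_CUBIC)
e=np.zeros((440,540,3),np.uint8); 
cv2.imwrite(f'pics/mat{k}.png',cv2.resize(np.hstack([c,cv2.resize(d,(260*464//440,440))]),(800,440)))
cv2.imwrite(f'pics/hold{k}.png',cv2.resize(b[60:200,180:360],None,fx=4,fy=4,interpolation=cv2.INTER_CUBIC))
E
python3 m.py 3
```

```text
(no output)
```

View pics/top3.png

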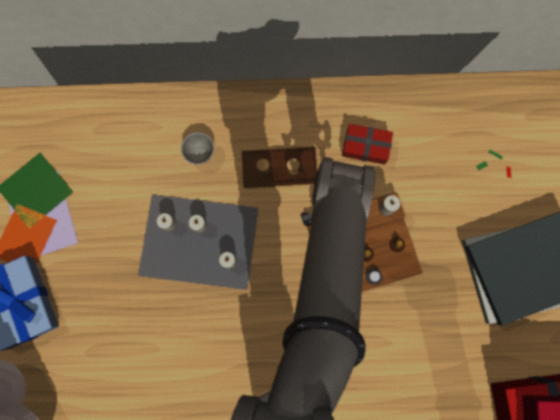

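View pics/scene3.png

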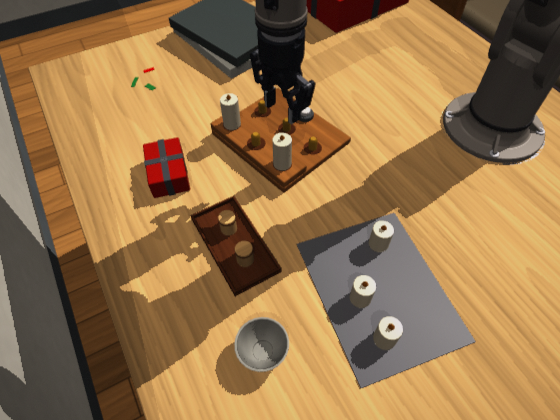

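View pics/hold3.png

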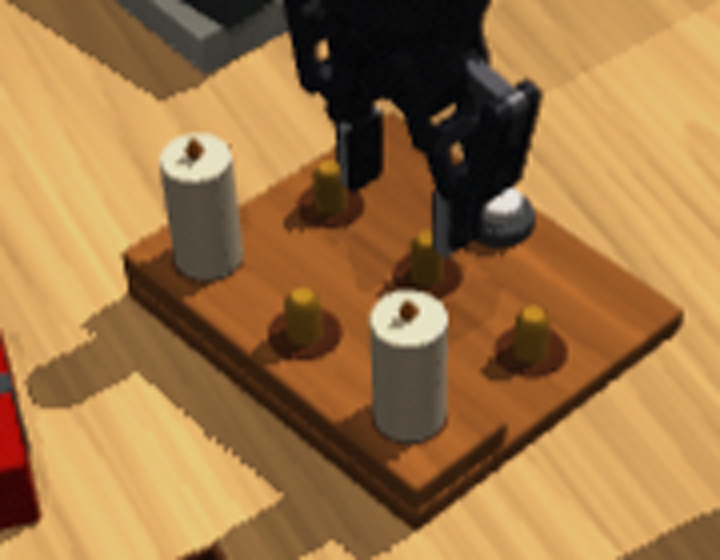

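Both talls are seated upright in rear_1 and rear_3. The shorts are unmoved at top pixels (165,221), (197,223) and (227,260). Next is short E.

Run:
```python
from h import *
to(.4429,.1357,.13,0)
```

```text
tcp [ 0.5212 -0.1141  0.1779] yaw -2.878 tilt [-0.0017  0.0002] shift [ 10.5 261.6  48.1] twist about tool z 0.263 alt -2.878 j7 2.069 t 27.75
```

Call:
{"method": "carry_out", "body": {
  "motion": "0.35 1 30 0 0; 0.35 2 52 0 0; 0.35 2 58 0 0; 0.35 2 58 0 0; 0.35 3 52 0 0; 0.35 0 11 10 0.13; 0.35 0 0 20 0.13; 0.35 0 0 0 0"
}}

```text
clock: 28.75
tcp_pos: [0.4425, 0.1344, 0.1468]
orientation: [0.008, -3.137, 0.004]
contact_force: [-0.3, -0.5, 0.2]
grip_width: 0.0554
```

Run:
```python
from h import *
to(.4429,.1357,.029,0)
f=grab_frame('wrist'); cv2.imwrite('pics/w7.png',f[:,:,::-1])
```

```text
tcp [0.4425 0.1344 0.1468] yaw -3.137 tilt [-0.0046 -0.0027] shift [ -0.9   1.6 117.8] twist about tool z 0.005 alt -3.137 j7 1.235 t 28.75
```

View pics/w7.png

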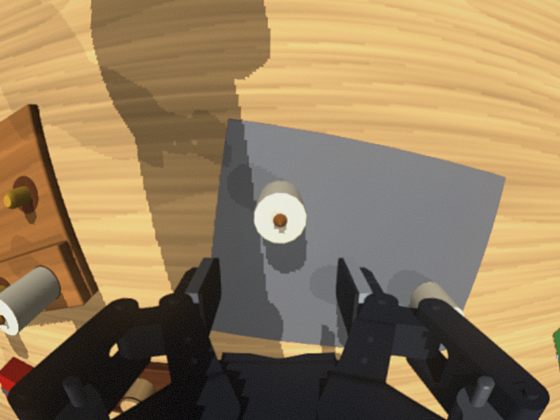

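E is at (280,217), centred between the jaws. I'll grasp it.

Call:
{"method": "carry_out", "body": {
  "motion": "0.35 0 1 20 0; 0.35 0 0 35 0; 0.35 0 0 35 0; 0.35 0 0 27 0; 0.35 0 0 0 0; 0.8 0 0 0 0; 0.8 0 0 0 0; 0.8 0 0 0 0"
}}

```text
clock: 29.8
tcp_pos: [0.4454, 0.1363, 0.0329]
orientation: [-0.005, 3.139, 0.002]
contact_force: [-1.5, -0.3, 7.1]
grip_width: 0.0382
```

```bash
python3 - <<'E'
from h import *
print(r.get_obs()['grip_width'],r.get_obs()['contact_force'])
to(.4728,-.3035,.14,.263)
E
python3 m.py 4
```

```text
0.03816231100328667 [-1.4619264  -0.33885524  7.13462461]
tcp [0.4454 0.1363 0.0329] yaw -3.138 tilt [0.0021 0.0011] shift [ -26.2 -439.8 -107.5] twist about tool z -0.26 alt 2.882 j7 1.317 t 29.8
```

View pics/scene4.png

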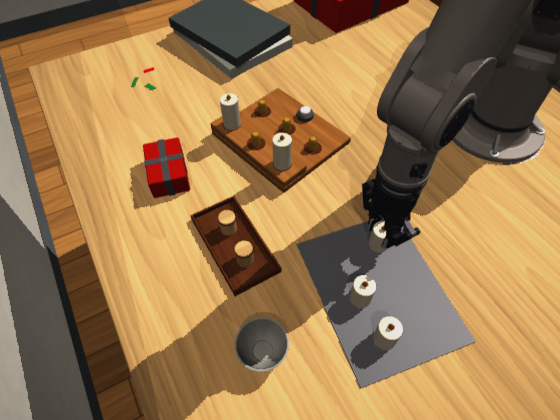

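Call:
{"method": "carry_out", "body": {
  "motion": "0.8 0 0 -15 0; 0.8 0 0 -35 0; 0.8 0 0 -40 0; 0.8 0 0 -30 0; 0.8 -2 -30 0 0; 0.8 -3 -50 0 0; 0.8 -4 -53 0 0; 0.8 -4 -53 0 0"
}}

```text
clock: 30.9
tcp_pos: [0.4579, -0.0513, 0.1529]
orientation: [-0.006, 3.14, 0.001]
contact_force: [1.6, 0.1, -1.4]
grip_width: 0.0381
```

Call:
{"method": "carry_out", "body": {
  "motion": "0.8 -4 -53 0 0; 0.8 -4 -53 0 0; 0.8 -3 -53 0 0; 0.8 -3 -53 0 0; 0.8 -1 -41 0 0; 0.8 0 0 0 -0.13; 0.8 0 0 0 -0.13; 0.8 0 0 0 0"
}}

```text
clock: 31.9
tcp_pos: [0.4737, -0.3028, 0.1526]
orientation: [-0.41, 3.114, 0.0]
contact_force: [1.3, -0.3, -1.1]
grip_width: 0.0386
```

Run:
```python
from h import *
print(r.get_obs()['grip_width'],r.get_obs()['contact_force'])
to(.4748,-.303,.09,.263)
```

```text
0.03858743558765454 [ 1.27208259 -0.26999209 -1.13077967]
tcp [ 0.4737 -0.3028  0.1526] yaw -2.88 tilt [0.0007 0.0003] shift [-1.  -0.5 62.6] twist about tool z -0.001 alt 3.141 j7 2.474 t 31.9
```

Call:
{"method": "carry_out", "body": {
  "motion": "0.8 -1 -0.5 12 0; 0.8 0 0 25 0; 0.8 0 0 20 0; 0.8 0 0 5 0; 0.8 0 0 0 0; 0.8 0 0 0 0; 0.8 0 0 0 0; 0.8 0 0 0 0"
}}

```text
clock: 32.9
tcp_pos: [0.4751, -0.3032, 0.0902]
orientation: [-0.412, 3.114, -0.001]
contact_force: [-0.2, -0.2, 0.0]
grip_width: 0.0382
```

```bash
python3 - <<'E'
from h import *
to(.4748,-.303,.048,.263)
f=grab_frame('wrist'); cv2.imwrite('pics/w8.png',f[:,:,::-1])
E
python3 m.py 5
```

```text
tcp [ 0.4751 -0.3032  0.0902] yaw -2.879 tilt [ 0.0008 -0.0003] shift [ 0.3  0.3 42.2] twist about tool z -0.0 alt 3.142 j7 2.516 t 32.9
```

View pics/hold5.png

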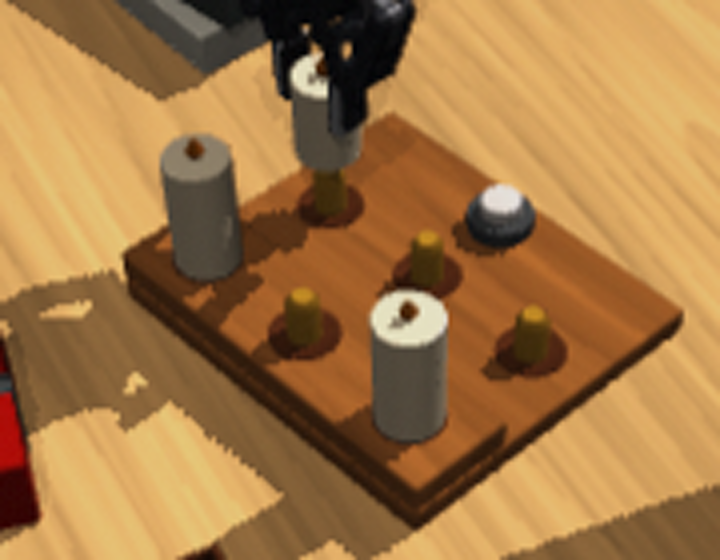

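View pics/w8.png

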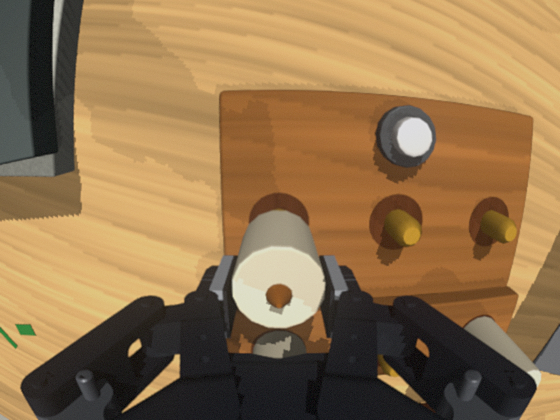

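Short E hovers over front_3 (crop (328,185)), and its axis lines up with the spigot in both views. I'll push it down.

Call:
{"method": "carry_out", "body": {
  "motion": "0.8 0 0 8 0; 0.8 0 0 12 0; 0.8 0 0 12 0; 0.8 0 0 8 0; 0.8 0 0 4 0; 0.8 0 0 1 0; 0.8 0 0 0 0; 0.8 0 0 0 0"
}}

```text
clock: 34.05
tcp_pos: [0.4745, -0.3031, 0.0477]
orientation: [-0.411, 3.114, 0.003]
contact_force: [-9.7, 7.0, 36.2]
grip_width: 0.0378
```

Run:
```python
from h import *
print(r.get_obs()['grip_width'],r.get_obs()['contact_force'])
to(.4748,-.303,.048,.263)
```

```text
0.03777741793745173 [-9.73177133  6.95843792 36.15861549]
tcp [ 0.4745 -0.3031  0.0477] yaw -2.879 tilt [0.0002 0.002 ] shift [-0.3  0.1 -0.3] twist about tool z -0.001 alt 3.141 j7 2.545 t 34.05
```

Call:
{"method": "carry_out", "body": {
  "motion": "0.8 0 0 -0.5 0; 0.35 0 0 0 0; 0.35 0 0 0 0; 0.35 0 0 -15 0; 0.35 0 0 -35 0; 0.35 0 0 -45 0; 0.35 0 0 -35 0; 0.35 0 0 0 0"
}}

```text
clock: 35.05
tcp_pos: [0.4766, -0.3043, 0.1788]
orientation: [-0.411, 3.109, -0.005]
contact_force: [-0.8, 0.7, 0.6]
grip_width: 0.0554
```

```bash
python3 - <<'E'
from h import *
to(.5402,.2133,.16,0)
E
python3 m.py 6
```

```text
tcp [ 0.4766 -0.3043  0.1788] yaw -2.879 tilt [ 0.0058 -0.0025] shift [-195.8  483.4   17.9] twist about tool z 0.263 alt -2.879 j7 2.463 t 35.05
```

View pics/hold6.png

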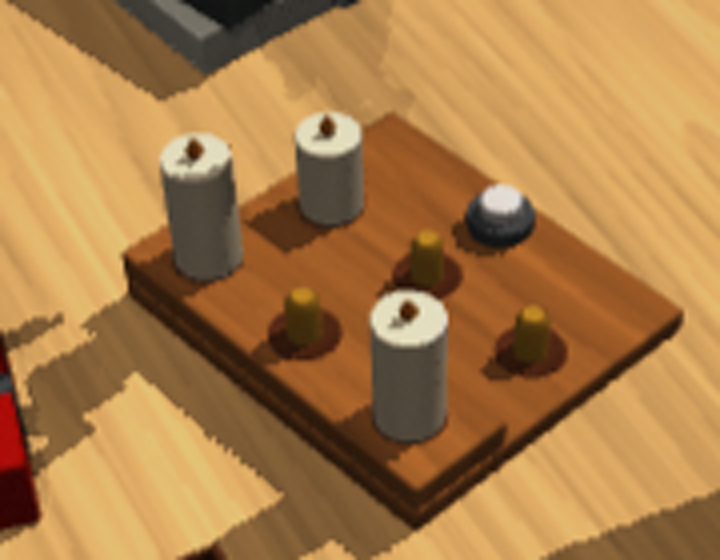

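View pics/scene6.png

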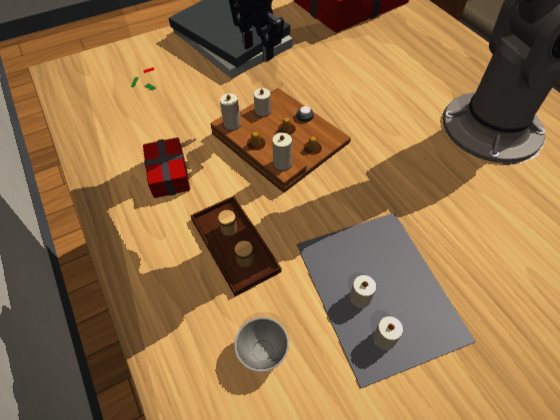

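E is seated on front_3, and A (390,325) and B (365,285) are unmoved. Going for B.

Call:
{"method": "carry_out", "body": {
  "motion": "0.35 -10 26 0 0; 0.35 -20 50 0 0; 0.35 -21 52 0 0; 0.35 -21 52 0 0; 0.35 -21 52 0 0; 0.35 -21 52 0 0; 0.35 -21 52 0 0; 0.35 -21 52 0 0"
}}

```text
clock: 36.15
tcp_pos: [0.5237, 0.1137, 0.1741]
orientation: [0.412, -3.112, 0.001]
contact_force: [0.5, 1.1, 0.3]
grip_width: 0.0554
```

Call:
{"method": "carry_out", "body": {
  "motion": "0.35 -21 52 0 0; 0.35 -18 43 0 0; 0.35 0 0 0 0.13; 0.35 0 0 20 0.13; 0.35 0 0 15 0; 0.35 0 0 0 0; 0.35 0 0 0 0; 0.35 0 0 0 0"
}}

```text
clock: 37.15
tcp_pos: [0.538, 0.214, 0.1409]
orientation: [-0.005, 3.141, 0.001]
contact_force: [-0.1, -0.2, 0.4]
grip_width: 0.0553
```

Run:
```python
from h import *
to(.5402,.2133,.031,0)
f=grab_frame('wrist'); cv2.imwrite('pics/w9.png',f[:,:,::-1])
```

```text
tcp [0.538  0.214  0.1409] yaw -3.138 tilt [0.0009 0.0007] shift [ -2.1  -0.8 109.9] twist about tool z 0.003 alt -3.138 j7 1.219 t 37.15
```

View pics/w9.png

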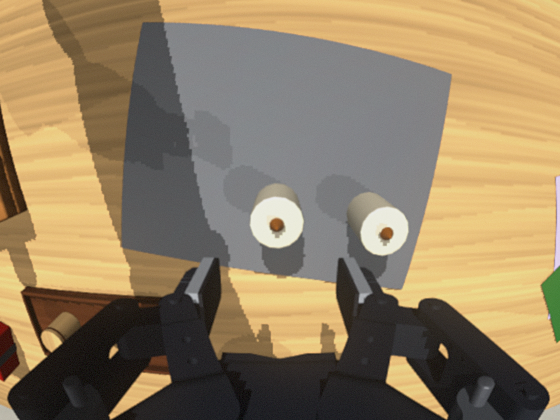

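B is at (277,222), centred, and A at (383,230) is clear. I'll grasp it.

Call:
{"method": "carry_out", "body": {
  "motion": "0.35 -2 -0.8 20 0; 0.35 0 0 35 0; 0.35 0 0 35 0; 0.35 0 0 20 0; 0.35 0 0 0 0; 0.8 0 0 0 0; 0.8 0 0 0 0; 0.8 0 0 0 0"
}}

```text
clock: 38.2
tcp_pos: [0.5406, 0.2137, 0.0316]
orientation: [-0.005, 3.139, 0.002]
contact_force: [0.1, 0.4, 6.4]
grip_width: 0.0387
```

Run:
```python
from h import *
print(r.get_obs()['grip_width'],r.get_obs()['contact_force'])
to(.4507,-.2214,.145,.263)
```

```text
0.038708492354830704 [0.07543926 0.43510332 6.42760813]
tcp [0.5406 0.2137 0.0316] yaw -3.138 tilt [0.0022 0.0012] shift [  91.  -434.6 -114.1] twist about tool z -0.26 alt 2.882 j7 1.267 t 38.2
```

Call:
{"method": "carry_out", "body": {
  "motion": "0.8 0 0 -15 0; 0.8 0 0 -40 0; 0.8 0 0 -50 0; 0.8 0 0 -35 0; 0.8 7 -30 0 0; 0.8 10 -48 0 0; 0.8 11 -53 0 0; 0.8 11 -53 0 0"
}}

```text
clock: 39.2
tcp_pos: [0.5005, 0.0275, 0.1712]
orientation: [-0.005, 3.141, 0.001]
contact_force: [1.3, -0.4, -0.8]
grip_width: 0.0384
```

Call:
{"method": "carry_out", "body": {
  "motion": "0.8 11 -53 0 0; 0.8 11 -53 0 0; 0.8 11 -53 0 0; 0.8 10 -50 0 0; 0.8 9 -42 0 0; 0.8 0 0 0 -0.13; 0.8 0 0 0 -0.13; 0.8 0 0 0 0"
}}

```text
clock: 40.2
tcp_pos: [0.4497, -0.2222, 0.1709]
orientation: [-0.41, 3.114, 0.0]
contact_force: [0.1, -0.2, -0.8]
grip_width: 0.0386
```

Run:
```python
from h import *
print(r.get_obs()['grip_width'],r.get_obs()['contact_force'])
to(.4507,-.2214,.09,.263)
```

```text
0.038601025778494905 [ 0.05081052 -0.17401843 -0.80703693]
tcp [ 0.4497 -0.2222  0.1709] yaw -2.88 tilt [0.0006 0.0003] shift [-1.1  0.5 80.9] twist about tool z -0.001 alt 3.14 j7 2.313 t 40.2
```

Call:
{"method": "carry_out", "body": {
  "motion": "0.8 -1 0.5 15 0; 0.8 0 0 35 0; 0.8 0 0 25 0; 0.8 0 0 6 0; 0.8 0 0 0 0; 0.8 0 0 0 0; 0.8 0 0 0 0; 0.8 0 0 0 0"
}}

```text
clock: 41.2
tcp_pos: [0.4511, -0.2214, 0.0898]
orientation: [-0.412, 3.113, -0.0]
contact_force: [-0.1, 0.5, -1.3]
grip_width: 0.0384
```

```bash
python3 - <<'E'
from h import *
to(.4507,-.2214,.0466,.263)
E
python3 m.py 7
```

```text
tcp [ 0.4511 -0.2214  0.0898] yaw -2.879 tilt [ 0.0011 -0.0001] shift [ 0.4  0.1 43.2] twist about tool z 0.0 alt -3.142 j7 2.385 t 41.2
```

View pics/hold7.png

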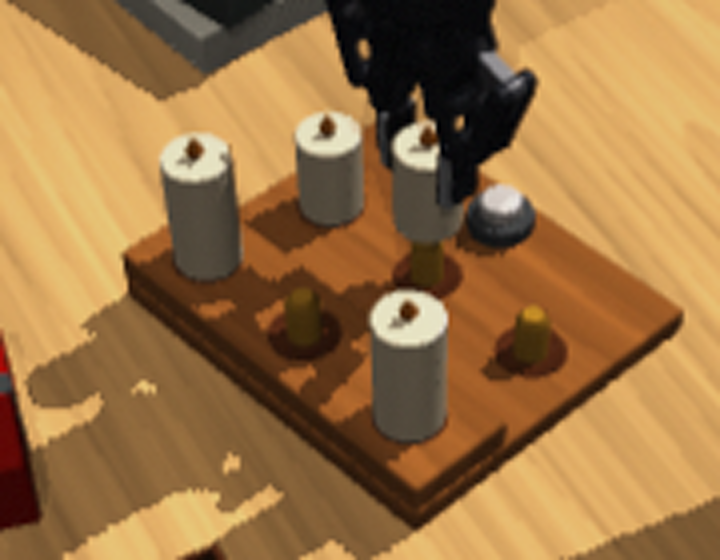

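B is centred over front_2, near crop (427,250). I'll push it down.

Call:
{"method": "carry_out", "body": {
  "motion": "0.8 0.4 0 8 0; 0.8 0 0 12 0; 0.8 0 0 12 0; 0.8 0 0 8 0; 0.8 0 0 4 0; 0.8 0 0 1 0; 0.8 0 0 0 0; 0.8 0 0 0 0"
}}

```text
clock: 42.3
tcp_pos: [0.45, -0.2213, 0.0464]
orientation: [-0.411, 3.114, 0.003]
contact_force: [-10.3, 5.7, 34.9]
grip_width: 0.0387
```

Run:
```python
from h import *
print(r.get_obs()['grip_width'],r.get_obs()['contact_force'])
to(.4507,-.2214,.0466,.263)
```

```text
0.038682199114394765 [-10.30784353   5.69638396  34.91100186]
tcp [ 0.45   -0.2213  0.0464] yaw -2.879 tilt [-0.0001  0.0021] shift [-0.7 -0.3 -0.2] twist about tool z -0.001 alt 3.141 j7 2.426 t 42.3
```

Call:
{"method": "carry_out", "body": {
  "motion": "0.8 0 0 -0.5 0; 0.35 0 0 0 0; 0.35 0 0 0 0; 0.35 0 0 -15 0; 0.35 0 0 -35 0; 0.35 0 0 -45 0; 0.35 0 0 -35 0; 0.35 0 0 0 0"
}}

```text
clock: 43.3
tcp_pos: [0.4522, -0.2223, 0.1781]
orientation: [-0.411, 3.109, -0.003]
contact_force: [-0.3, -0.4, 0.6]
grip_width: 0.0553
```

```bash
python3 - <<'E'
from h import *
to(.5464,.2956,.16,0)
E
python3 m.py 8
```

```text
tcp [ 0.4522 -0.2223  0.1781] yaw -2.879 tilt [ 0.0061 -0.0014] shift [-225.5  475.7   17.9] twist about tool z 0.263 alt -2.879 j7 2.313 t 43.3
```

View pics/scene8.png

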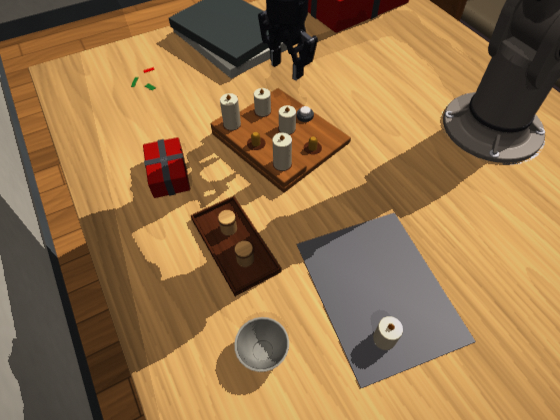

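View pics/hold8.png

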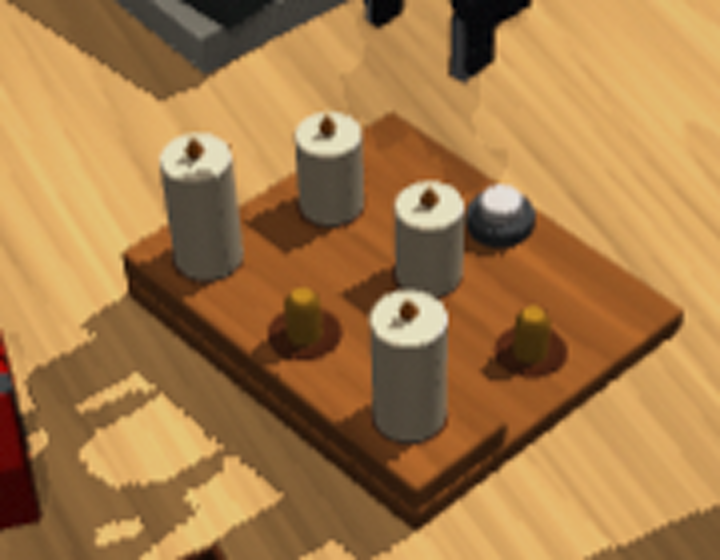

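Four candles are seated. The last short, A, is unmoved at scene (390,328).

Call:
{"method": "carry_out", "body": {
  "motion": "0.35 -12 25 0 0; 0.35 -22 46 0 0; 0.35 -24 51 0 0; 0.35 -24 51 0 0; 0.35 -24 51 0 0; 0.35 -24 51 0 0; 0.35 -24 51 0 0; 0.35 -24 51 0 0"
}}

```text
clock: 44.4
tcp_pos: [0.5234, 0.1903, 0.1734]
orientation: [0.412, -3.112, 0.002]
contact_force: [0.5, 0.7, 0.4]
grip_width: 0.0559
```

Call:
{"method": "carry_out", "body": {
  "motion": "0.35 -24 51 0 0; 0.35 -23 48 0 0; 0.35 0 0 0 0.13; 0.35 0 0 20 0.13; 0.35 0 0 15 0; 0.35 0 0 0 0; 0.35 0 0 0 0; 0.35 0 0 0 0"
}}

```text
clock: 45.4
tcp_pos: [0.5443, 0.2968, 0.1405]
orientation: [-0.006, 3.141, 0.001]
contact_force: [0.2, -0.1, -0.5]
grip_width: 0.0556
```

Run:
```python
from h import *
to(.5464,.2956,.031,0)
f=grab_frame('wrist'); cv2.imwrite('pics/w10.png',f[:,:,::-1])
```

```text
tcp [0.5443 0.2968 0.1405] yaw -3.138 tilt [0.0009 0.0008] shift [ -2.   -1.3 109.5] twist about tool z 0.004 alt -3.138 j7 1.106 t 45.4
```

View pics/w10.png

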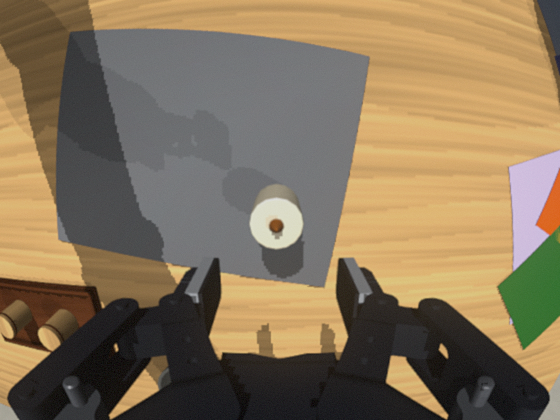

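A is at (276,222), centred.

Call:
{"method": "carry_out", "body": {
  "motion": "0.35 -2 -1 20 0; 0.35 0 0 35 0; 0.35 0 0 35 0; 0.35 0 0 20 0; 0.35 0 0 0 0; 0.8 0 0 0 0; 0.8 0 0 0 0; 0.8 0 0 0 0"
}}

```text
clock: 46.45
tcp_pos: [0.5464, 0.2961, 0.0309]
orientation: [-0.005, 3.14, 0.002]
contact_force: [0.2, -0.1, 2.5]
grip_width: 0.0385
```

Run:
```python
from h import *
print(r.get_obs()['grip_width'],r.get_obs()['contact_force'])
to(.4286,-.1393,.171,.263)
```

```text
0.03849658700696498 [ 0.24183679 -0.09592782  2.46761408]
tcp [0.5464 0.2961 0.0309] yaw -3.138 tilt [0.0016 0.0012] shift [ 119.  -434.9 -140.8] twist about tool z -0.26 alt 2.882 j7 1.145 t 46.45
```

Call:
{"method": "carry_out", "body": {
  "motion": "0.8 0 0 -15 0; 0.8 0 0 -40 0; 0.8 0 0 -50 0; 0.8 0 0 -35 0; 0.8 8 -30 0 0; 0.8 13 -48 0 0; 0.8 14 -52 0 0; 0.8 14 -52 0 0"
}}

```text
clock: 47.45
tcp_pos: [0.497, 0.112, 0.1709]
orientation: [-0.005, 3.14, 0.001]
contact_force: [0.5, -0.8, -0.3]
grip_width: 0.0382
```

Call:
{"method": "carry_out", "body": {
  "motion": "0.8 14 -52 0 0; 0.8 14 -52 0 0; 0.8 14 -52 0 0; 0.8 14 -50 0 0; 0.8 14 -47 0 0; 0.8 0 0 0 -0.13; 0.8 0 0 0 -0.13; 0.8 0 0 0 0"
}}

```text
clock: 48.45
tcp_pos: [0.4283, -0.1399, 0.1706]
orientation: [-0.409, 3.113, 0.0]
contact_force: [-0.5, 0.5, -0.9]
grip_width: 0.0387
```

Run:
```python
from h import *
print(r.get_obs()['grip_width'],r.get_obs()['contact_force'])
to(.4286,-.1393,.089,.263)
```

```text
0.03868522631035976 [-0.46573945  0.53023342 -0.91177506]
tcp [ 0.4283 -0.1399  0.1706] yaw -2.88 tilt [0.0013 0.0004] shift [-0.3  0.4 81.6] twist about tool z -0.001 alt 3.14 j7 2.122 t 48.45
```

Call:
{"method": "carry_out", "body": {
  "motion": "0.8 0 0.4 15 0; 0.8 0 0 35 0; 0.8 0 0 25 0; 0.8 0 0 6 0; 0.8 0 0 0 0; 0.8 0 0 0 0; 0.8 0 0 0 0; 0.8 0 0 0 0"
}}

```text
clock: 49.45
tcp_pos: [0.4284, -0.1393, 0.0893]
orientation: [-0.412, 3.113, -0.0]
contact_force: [-0.4, -0.4, -0.6]
grip_width: 0.0382
```

```bash
python3 - <<'E'
from h import *
to(.4286,-.1393,.0459,.263)
E
python3 m.py 9
```

```text
tcp [ 0.4284 -0.1393  0.0893] yaw -2.878 tilt [0.0011 0.0001] shift [-0.1 -0.1 43.4] twist about tool z 0.0 alt -3.141 j7 2.219 t 49.45
```

View pics/hold9.png

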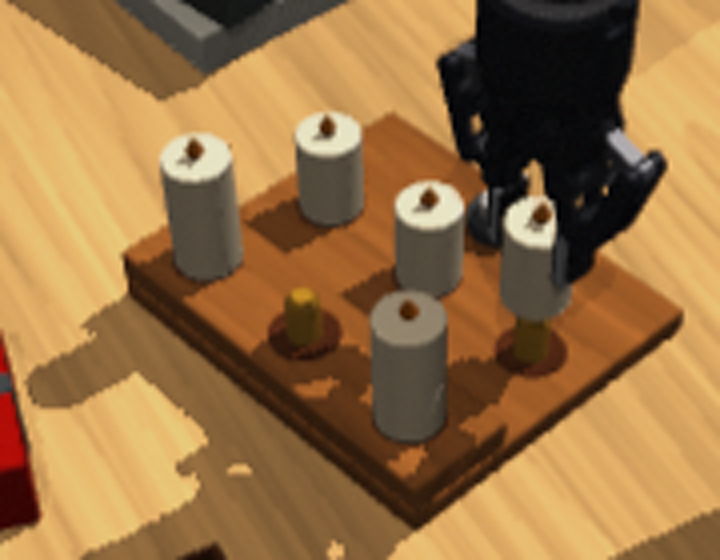

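A hovers over front_1 (crop (535,330)), aligned to about 2 mm. I'll push it down.

Call:
{"method": "carry_out", "body": {
  "motion": "0.8 0 0 8 0; 0.8 0 0 12 0; 0.8 0 0 12 0; 0.8 0 0 8 0; 0.8 0 0 4 0; 0.8 0 0 1 0; 0.8 0 0 0 0; 0.8 0 0 0 0"
}}

```text
clock: 50.55
tcp_pos: [0.4276, -0.1394, 0.0455]
orientation: [0.411, -3.114, -0.003]
contact_force: [-11.1, 1.6, 35.5]
grip_width: 0.0386
```

Run:
```python
from h import *
print(r.get_obs()['grip_width'],r.get_obs()['contact_force'])
to(.4286,-.1393,.0459,.263)
```

```text
0.038569292855803655 [-11.10641606   1.60983048  35.49304988]
tcp [ 0.4276 -0.1394  0.0455] yaw -2.879 tilt [-0.0006  0.0018] shift [-1.  -0.2 -0.4] twist about tool z -0.001 alt 3.141 j7 2.275 t 50.55
```

Call:
{"method": "carry_out", "body": {
  "motion": "0.8 0 0 -0.5 0; 0.35 0 0 0 0; 0.35 0 0 0 0; 0.35 0 0 -15 0; 0.35 0 0 -35 0; 0.35 0 0 -40 0; 0.35 0 0 -20 0; 0.35 0 0 0 0"
}}

```text
clock: 51.55
tcp_pos: [0.4293, -0.1395, 0.1562]
orientation: [-0.412, 3.11, -0.001]
contact_force: [-0.1, -1.2, -1.0]
grip_width: 0.0554
```

```bash
python3 - <<'E'
from h import *
to(.3909,-.2375,.08,.263)
S=camera_params('scene')
for n,p in dict(r1=(.5213,-.1144,.113),r3=(.5655,-.2785,.113),f1=(.4286,-.1393,.073),f2=(.4507,-.2214,.073),f3=(.4728,-.3035,.073)).items():
    u=proj(S,p); print(n,'crop px seated',round((u[0]-180)*4+1.5),round((u[1]-60)*4+1.5))
E
python3 m.py 10
```

```text
tcp [ 0.4293 -0.1395  0.1562] yaw -2.878 tilt [0.0041 0.    ] shift [ 62.9 -84.6  76.1] twist about tool z 0.0 alt -3.141 j7 2.145 t 51.55
r1 crop px seated 410 316
r3 crop px seated 194 155
f1 crop px seated 537 280
f2 crop px seated 429 204
f3 crop px seated 328 133
```

View pics/hold10.png

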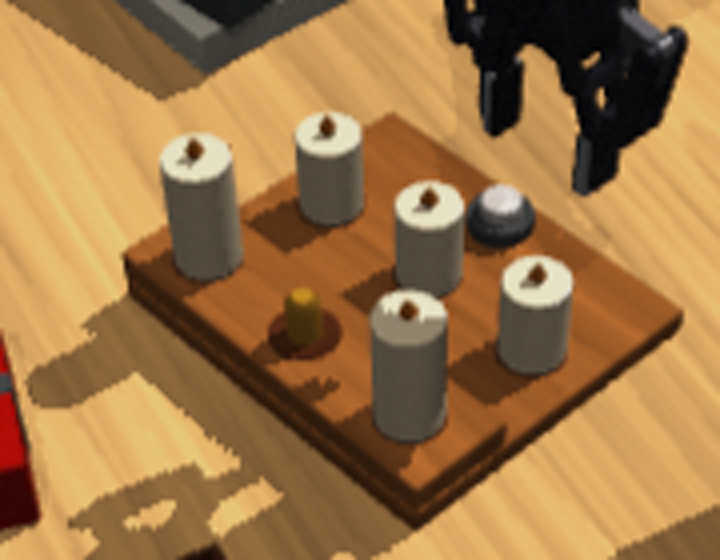

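View pics/scene10.png

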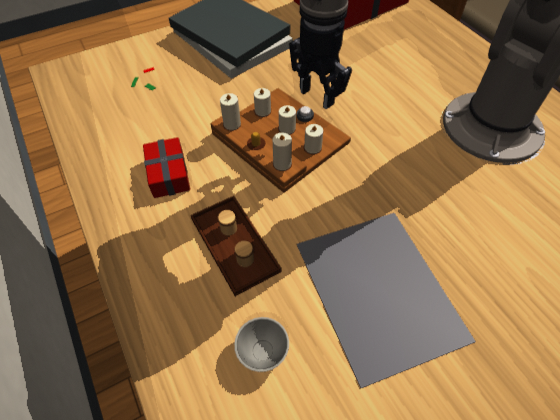

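All five candle tops match the seated predictions within about 3 crop px (under 1 image px). The mat is empty and the caps are in the tray. Next is the button.

Call:
{"method": "carry_out", "body": {
  "motion": "1 10 -13 0 0; 1 20 -27 0 0; 1 20 -27 15 0; 1 13 -18 25 0; 1 0 0 25 0; 1 0 0 10 0; 1 0 0 0 0; 1 0 0 0 0"
}}

```text
clock: 52.65
tcp_pos: [0.3899, -0.2377, 0.0798]
orientation: [-0.413, 3.114, -0.0]
contact_force: [0.2, -0.7, -0.1]
grip_width: -0.0001
```

Run:
```python
from h import *
print(r.get_obs()['grip_width'],r.get_obs()['contact_force'])
to(.3909,-.2375,.039,.263)
f=grab_frame('wrist'); cv2.imwrite('pics/w11.png',f[:,:,::-1])
f=grab_frame('scene')[:,:,::-1]; cv2.imwrite('pics/hold11.png',cv2.resize(f[60:200,180:360],None,fx=4,fy=4,interpolation=cv2.INTER_CUBIC))
```

```text
-5.844612861670248e-05 [ 0.1895863  -0.71598631 -0.09278314]
tcp [ 0.3899 -0.2377  0.0798] yaw -2.878 tilt [ 0.0008 -0.0002] shift [-1.  -0.1 40.8] twist about tool z 0.001 alt -3.141 j7 2.51 t 52.65
```

View pics/w11.png

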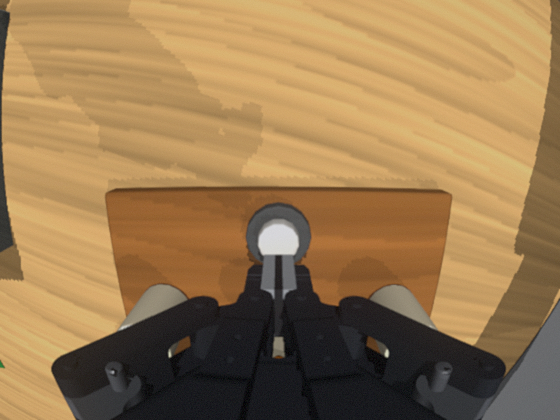

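View pics/hold11.png

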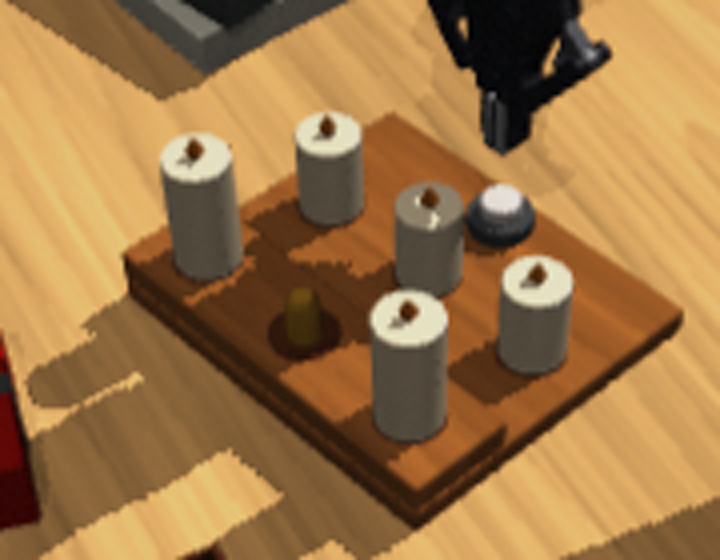

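The fingertip is over the white button at (278,238), clear of all the candles. I'll lower gently.

Call:
{"method": "carry_out", "body": {
  "motion": "1 -0.8 0 8 0; 1 0 0 14 0; 1 0 0 12 0; 1 0 0 5 0; 1 0 0 2 0; 1 0 0 2 0; 1 0 0 2 0; 1 0 0 0 0"
}}

```text
clock: 53.75
tcp_pos: [0.3896, -0.2373, 0.0343]
orientation: [0.412, -3.114, -0.001]
contact_force: [-2.8, 2.2, 4.7]
grip_width: 0.0001
```

Call:
{"method": "carry_out", "body": {
  "motion": "1 0 0 1 0; 1 0 0 1 0; 1 0 0 1 0; 1 0 0 0.5 0; 1 0 0 0.5 0; 1 0 0 0 0; 1 0 0 0 0; 1 0 0 0 0"
}}

```text
clock: 54.75
tcp_pos: [0.3898, -0.2375, 0.0332]
orientation: [-0.41, 3.113, 0.004]
contact_force: [-15.3, 7.2, 54.7]
grip_width: 0.0001
```

Run:
```python
from h import *
print(r.get_obs()['contact_force']); to(.3909,-.2375,.032,.263)
f=grab_frame('scene')[:,:,::-1]; cv2.imwrite('pics/hold12.png',cv2.resize(f[60:200,180:360],None,fx=4,fy=4,interpolation=cv2.INTER_CUBIC))
```

```text
[-15.31740821   7.21910549  54.65118426]
tcp [ 0.3898 -0.2375  0.0332] yaw -2.88 tilt [0.001  0.0025] shift [-1.  -0.3  1.2] twist about tool z -0.001 alt 3.14 j7 2.574 t 54.75
```

View pics/hold12.png

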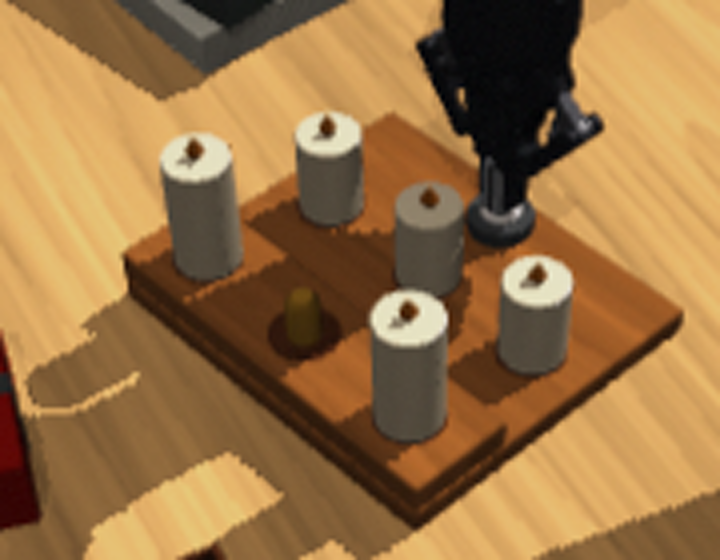

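The button has bottomed out: 55 N, with no further travel. I'll back off and clear the area.

Call:
{"method": "carry_out", "body": {
  "motion": "1 0 0 -3 0; 1 0 0 -10 0; 1 0 0 -25 0; 1 0 0 -40 0; 1 0 0 -40 0; 1 0 0 -20 0; 1 0 0 0 0; 1 0 0 0 0"
}}

```text
clock: 55.8
tcp_pos: [0.3901, -0.2374, 0.1678]
orientation: [0.413, -3.114, 0.0]
contact_force: [-0.2, 0.2, 0.4]
grip_width: -0.0003
```

```bash
python3 - <<'E'
from h import *
print(r.get_obs()['contact_force'])
f=grab_frame('wrist'); cv2.imwrite('pics/w13.png',f[:,:,::-1])
E
python3 m.py 13
```

```text
[-0.19732654  0.21566035  0.36337483]
```

View pics/scene13.png

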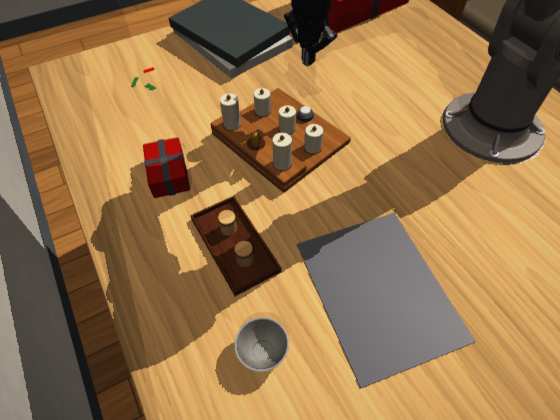

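View pics/hold13.png

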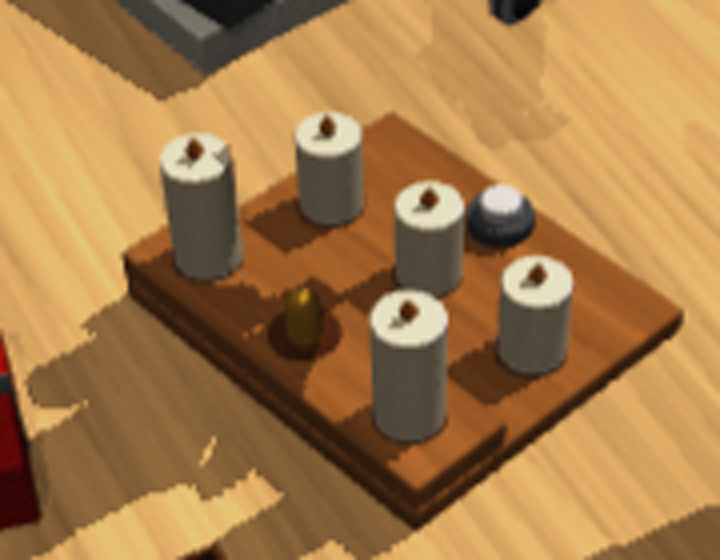

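View pics/w13.png

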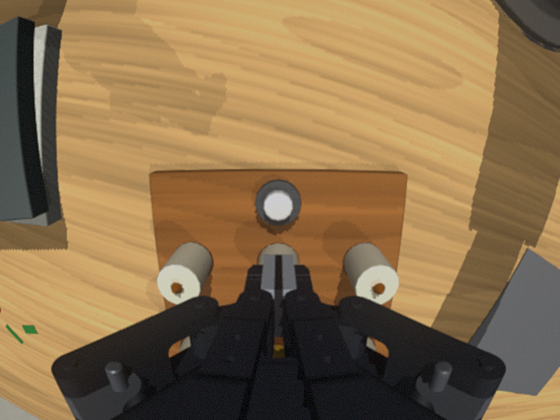

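Run:
```python
from h import *
print(r.hand_in(), r.get_obs()['clock'])
```

```text
the job is handed in; nothing more can be done
the job is handed in; nothing more can be done
```

The job is handed in, about 56 s into the 210 s allowed. No verdict was reported.

**What I did**
- **Caps:** there were two, on rear_1 and front_2. Both now stand in the dark wooden tray.
- **Tall candles:** the two present are pushed onto rear_1 and rear_3.
- **Short candles:** the three present are pushed onto front_1, front_2 and front_3.
- **Button:** I pressed the white button last, down to its hard stop, then lifted the arm clear.

**Last checks**
- **Seating:** before the button press, all five candle tops were within about 1 pixel of where they should be when fully down. After it, the pictures show them upright and unchanged.
- **Surroundings:** the mat is empty and the gift box and bowl have not moved. No short candle was seen to be knocked aside.
- **Force:** the arm was touching nothing at the end. Pressing the button peaked at about 55 N at the fingertips, more than the 5 N it needs. That is under the 120 N wrist limit, and I took the 40 N limit as not covering the fingertips.
- **Lighting not confirmed:** the flames show no visible glow in the pictures. The only evidence of a full press is the force jumping from about 5 N to 55 N, with the fingertip at about the expected full-travel height.

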